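# Park the grip sleeve at the top of the sloped gutter and shut the keeper behind it

### The arm

A 6-joint arm with a two-finger parallel gripper is mounted at the origin on a cart in front of the work surface, level with it; the furniture and walls round the work are solid. World frame = base frame: x ahead of the robot, y to its left, z up, the work surface at z = 0. Lengths are in mm, angles in rad, forces in N, time in s.
With the tool pointing down it reaches from about 425 to 925 mm from the base axis. Payload 12.5 kg.
Tool frame: the origin (TCP) lies between the finger pads; the fingertips stand ahead of it and the grasp point (between the pads) lies 2 mm behind it (manip.tcp_to_tips is the y of the fingertips in the tool frame, in mm); y points along the fingers, x is the direction in which the jaws open and shut, and the axes are right-handed (so a half turn about y gives the same grasp; the last joint's range is limited). The gripper opens to 85 mm and grips with 20 to 120 N. Pads are 22 mm wide; open, the fingers measure 114 mm over their backs; the gripper's body (76 mm by 85 mm) begins 54 mm behind the grasp point. The pads swing forward as they close: fully open they stand 13 mm farther back than shut.
Start: joints at [-1.352, 0.491, 1.559, -0, 1.092, -0.106], TCP at [199.472, -592.329, 248.327] pointing down, gripper open.
Joint ranges: [-3.1, 3.1], [-0.84, 2.19], [0.05, 2.79], [-1.13, 4.28], [0.06, 2.93], [-2.69, 2.69]. Speed limits (rad/s): [2.22, 2.22, 2.79, 3.14, 3.14, 3.14].

### API

Orientations are given as a rotation vector (axis times angle).
In Python, from cell import manip gives the robot as it stands.
- The arm moves only by the tool send_rows, never from a script. Its argument "targets" is a list of rows, each an object of numbers: "tx", "ty", "tz": the shift along the tool's x, y, z in mm; "spin": the turn about the tool's y in rad; "jaw": the opening, from 0 (shut) to 1 (fully open). A call has 1 to 10 rows; each row is the pose to reach, as a shift and turn from the pose commanded when the call began, along the tool's axes at that moment; what a row does not reach only later rows make up. A row lasts 1/10 s, in which the tool goes at most 50 mm and 8.59 degrees, less where a joint would pass 70% of its speed; a pose out of reach is approached as far as the arm can. A call with a gripper value outside its range is refused whole. The fingers move at their own pace and stop on an object; "newtons" is the grip in N (left out, the last holds). Time passes only in rows, so rows that repeat a pose let the fingers close. It gives the time, the measured TCP pose, the force and the opening at its end, in the units of the state.
- manip.sense(): the state, without advancing time (a new reading comes with each control period).
- manip.grab_frame(name): name is "side" or "top"; returns a dict with "pixels" (400x640x3 uint8, red, green, blue), "fx", "fy", "cx", "cy" (pixels), "T" (4x4, takes a point from camera to world coordinates). Camera axes: x right, y down, z forward; pixel columns grow to the right and rows downward; lengths in mm; the calibration is good to about 2 mm. A picture is of the moment at which its call begins. There is no depth.
- manip.close_job(): hands the job in, once; it reports no verdict.
The state is a dict: "time_s": time; "joints": joint angles; "joint_vel": joint speeds; "tau": joint torques, N m; "position": TCP position; "ee_rot": TCP orientation; "force": force on the tool from outside, world axes, zero at the start; "moment": the same for the moment, N m; "grip_width": finger opening in mm.
Only numpy, scipy, OpenCV 4.12 (cv2) and the standard library are available. Lean on these libraries where they do the work, as an engineer would, in place of code of your own. Each camera call takes 0.05 s, during which the arm holds its last target.

### The job

Push the round metal grip sleeve up the sloped gutter, over the crest and right home against the stop plate, so that it stays there and does not roll back. Then push the swinging keeper bar fully across the gutter behind it. Only push: the sleeve must not be lifted out of the gutter, and the things standing round the ramp must be left where they are.

Things in the scene. Friction and masses are not known exactly. Their poses are not given: they have to be found in the camera images.
- ramp: Fixed aluminium gutter on a plywood base plate (130 across x 260 along x 8 mm, middle 10 mm downhill of the origin). Origin on the table under the gutter's centre line; y = uphill along the gutter (horizontal), x across, z up. Gutter inner width 60 mm (x -30..30); 4 mm side walls stand 8 mm above its floor; a 6 mm high lip crosses its low end at y = -115..-111 mm.
- gutter (a point): Middle of the gutter floor at its crest: ramp x 0, y 40, z 40 mm. Below it the floor is one straight 7 degree slope (z = 21 mm at the low lip), on which the sleeve rolls back when let go; beyond it the floor falls at 10 degrees and the sleeve rolls to the stop by itself. Own y = uphill along the slope, x across, z square to the slope. Slippery metal (friction 0.25).
- sleeve: The loose grip sleeve: bright steel cylinder with dark grip grooves, 34 mm diameter, 54 mm long, about 0.12 kg, lying across the gutter; it starts at the low end against the lip, its axis at ramp y = about -100 mm and z = 40 mm (17 mm above the floor). Origin at its centre; its x axis is the cylinder's axis; it turns about it as it rolls.
- seat (a point): Where the sleeve's centre lies when it is home against the stop plate (ramp x = 0, y = 63, z = 53 mm). The plate is upright, its face at ramp y = 80 mm, its top at z = 73 mm.
- keeper (a joint): Keeper bar's angle q on its upright pivot: 0 = square across the gutter (shut, hard end stop), growing as it opens, to 2.5 rad; from above it opens clockwise, past downhill to the ramp's -x side. The bar points along (cos q, -sin q) in the ramp's x, y. Starts at 1.9 to 2.35 rad, turns stiffly (about 0.6 N at 55 mm from the pivot), stays where left.
- keeper_pivot (a point): Pivot of the keeper on the axis at mid height of the bar: beside the gutter at ramp x = -48, y = 36, z = 54.5 mm. An 18 mm thick post carries it.
- keeper_tip (a point): Free end of the keeper bar, at mid height. The bar is plain steel, 10 mm wide, 10 mm tall (z = 49.5 to 59.5 mm), 84 mm from pivot to tip; shut, it lies 5 mm clear of the seated sleeve on its downhill side.
- jelly_tub: Round white tub with blue screw lid, 59 mm wide, 44 mm tall, stands beside the ramp on its far side. Bystander. Origin under its centre.
- ink_bottle: Small standing dropper bottle with blue-green contents, 32 mm wide, 98 mm tall, near the stop-plate end of the ramp. Bystander. Origin under its centre.
- eraser: Eraser 22 x 45 x 13 mm lying on the table beyond the low end of the ramp. Bystander. Origin under its centre.
- loose_cartridge: Needle cartridge 15 x 45 x 15 mm lying on the table on the ramp's far side near its low end. Bystander. Origin under its centre.
Things that resemble listed ones, but are neither listed nor needed, are in the scene too. What is meant by the sleeve is not blue, pink or red, and is the larger of those in its own colour.

How it is judged (in metres and radians):
On the way, in this order (a step that is already met when the one before it is completed fails the run):
1. the sleeve rests home against the stop plate while the keeper is still open (distance between sleeve and seat below 0.006 m and linear speed of sleeve below 0.02 m/s and value of joint keeper above 1 rad), for 0.2 s.
2. the keeper is shut across the gutter behind the seated sleeve (distance between sleeve and seat below 0.006 m and value of joint keeper below 0.15 rad), for 0.2 s.
At the end, for the whole second after the job is handed in: The sleeve lies still with its centre within 6 mm of the seat point against the stop plate, and the keeper is within 0.15 rad of square across the gutter (all of step 2 and linear speed of sleeve below 0.02 m/s); the robot touches nothing.
It fails at once if the sleeve is lifted more than 9 mm off the gutter floor (z of sleeve in the frame of gutter above 0.026 m).
It fails at once if the jelly tub is moved more than 20 mm (distance of jelly_tub from where it was at the start of the episode above 0.02 m).
It fails at once if the ink bottle is moved more than 20 mm (distance of ink_bottle from where it was at the start of the episode above 0.02 m).
It fails at once if the eraser is moved more than 20 mm (distance of eraser from where it was at the start of the episode above 0.02 m).
It fails at once if the loose cartridge is moved more than 20 mm (distance of loose_cartridge from where it was at the start of the episode above 0.02 m).
It also fails if it takes over 58 s, if anything falls off the work surface, if the arm or the gripper's body presses on something with over 40 N, if the wrist force passes 120 N, or if a joint passes its speed limit or range.

## Working session

There is one attempt and no reset: what is moved stays moved. The work goes in short steps, Python scripts to look and compute and a tool call to move; the robot and the scene stay as the last step left them, time stands still between calls to the robot, and variables do not carry over. Pictures are saved under pics/ and viewed, and the job is handed in when it is done.

Besides the shell and the picture viewer there is one more tool, called after "Request:" as name(argument=value, ...) on one line, values as JSON. send_rows: Moves the arm, as the interface text tells. Its arguments: {"type":"object","properties":{"targets":{"type":"array"},"newtons":{"type":"number"}},"required":["targets"]}

```bash
ls; mkdir -p pics; python3 - <<'E'
from cell import manip
import cv2
print(manip.sense(), manip.tcp_to_tips)
for n in ("top","side"):
    f=manip.grab_frame(n); cv2.imwrite(f"pics/{n}0.png",f["pixels"][:,:,::-1])
    print(n,f["fx"],f["fy"],f["cx"],f["cy"],f["T"])
E
```

```text
pics
{'time_s': 0.0, 'joints': array([-1.35161325e+00,  4.91592839e-01,  1.55945738e+00,  1.78012368e-05,
        1.09169290e+00, -1.05614739e-01]), 'joint_vel': array([-1.95089166e-03,  2.25471728e-03, -5.88480922e-05, -1.20943916e-03,
       -3.51703416e-04,  1.15698749e-04]), 'tau': array([-4.38528208e-03, -6.18457103e+01, -2.61597097e+01, -2.55749273e-04,
        3.99042023e-03,  3.74792387e-05]), 'position': array([ 199.41945766, -592.11375539,  247.70432052]), 'ee_rot': array([-1.34472634,  0.96728758, -0.96588305]), 'force': array([ 0.3814833 , -0.08647116, -0.07481896]), 'moment': array([-0.04915703, -0.02693947, -0.00836555]), 'grip_width': 85.4139260294255} 17.0
top 370.83797890601153 370.83797890601153 318.87172521053594 202.71844813712414 [[ 2.16454168e-02 -9.96792674e-01  7.70444125e-02  4.56637684e+02]
 [-9.99765707e-01 -2.15745025e-02  1.75274788e-03 -1.49860694e+00]
 [-8.49313779e-05 -7.70643005e-02 -9.97026121e-01  1.08626833e+03]
 [ 0.00000000e+00  0.00000000e+00  0.00000000e+00  1.00000000e+00]]
side 377.4720720108065 377.4720720108065 324.93189592038 200.2545844327293 [[ 9.98854786e-01 -1.61045553e-02  4.50528478e-02  5.10143849e+02]
 [-4.78442838e-02 -3.32260658e-01  9.41973343e-01 -8.53087422e+02]
 [-2.00772942e-04 -9.43050104e-01 -3.32650660e-01  3.57798913e+02]
 [ 0.00000000e+00  0.00000000e+00  0.00000000e+00  1.00000000e+00]]
```

View pics/top0.png

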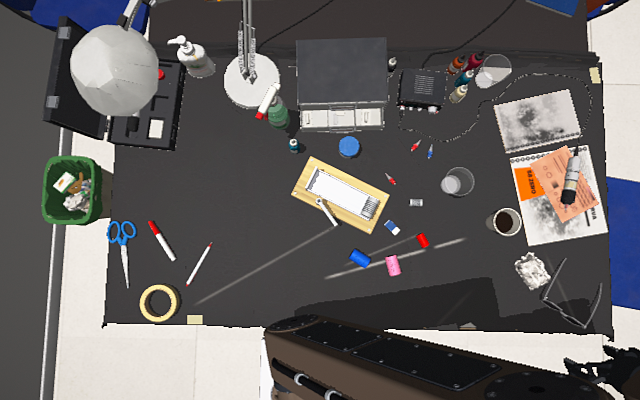

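View pics/side0.png

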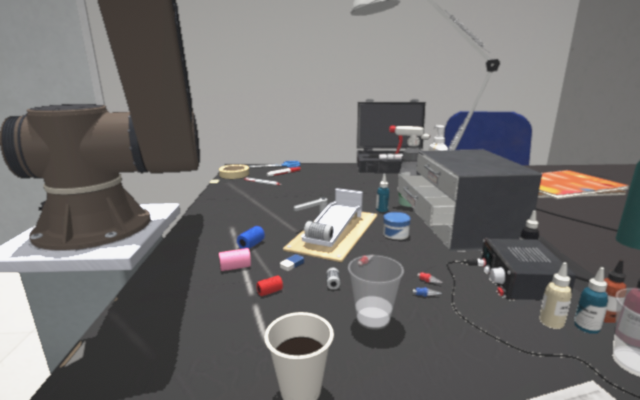

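```bash
python3 - <<'E'
import cv2
a=cv2.imread("pics/top0.png")[120:260,270:460]; cv2.imwrite("pics/topz.png",cv2.resize(a,None,fx=4.2,fy=4.2,interpolation=cv2.INTER_CUBIC))
a=cv2.imread("pics/side0.png")[165:305,240:430]; cv2.imwrite("pics/sidez.png",cv2.resize(a,None,fx=4.2,fy=4.2,interpolation=cv2.INTER_CUBIC))
E
```

```text
(no output)
```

View pics/topz.png

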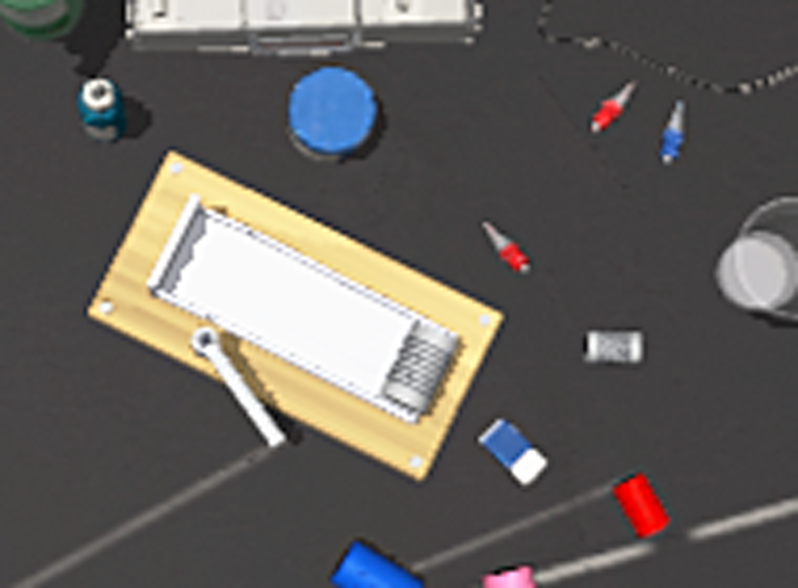

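View pics/sidez.png

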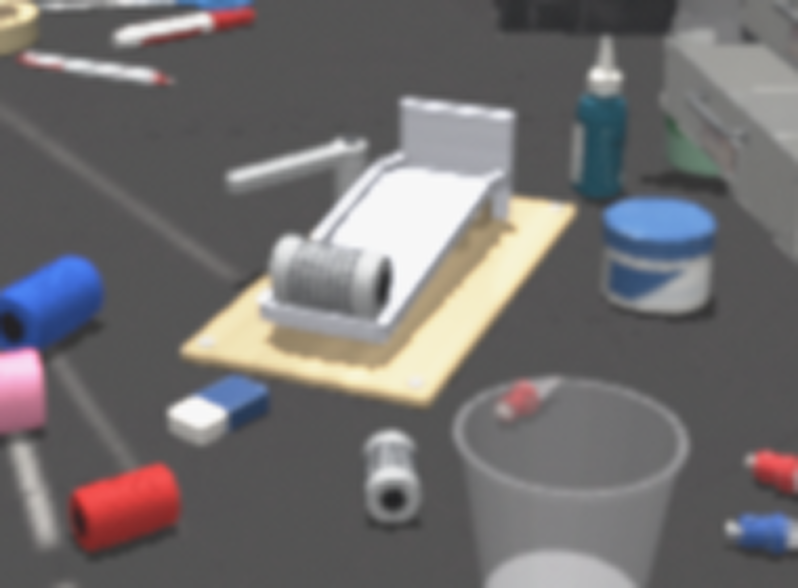

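```bash
cat > h.py <<'E'
import numpy as np, cv2
from scipy.optimize import least_squares
from scipy.spatial.transform import Rotation as R
CAM={}
def cal(f): return dict(fx=f["fx"],fy=f["fy"],cx=f["cx"],cy=f["cy"],T=np.array(f["T"]))
def proj(c,P):
    P=np.atleast_2d(P); q=(P-c["T"][:3,3])@c["T"][:3,:3]
    return np.c_[c["fx"]*q[:,0]/q[:,2]+c["cx"],c["fy"]*q[:,1]/q[:,2]+c["cy"]]
def ray(c,uv,z):
    d=c["T"][:3,:3]@np.array([(uv[0]-c["cx"])/c["fx"],(uv[1]-c["cy"])/c["fy"],1]); o=c["T"][:3,3]
    return o+d*(z-o[2])/d[2]
def r2w(p,X):
    X=np.atleast_2d(np.array(X,float)); c,s=np.cos(p[2]),np.sin(p[2])
    return np.c_[p[0]+c*X[:,0]-s*X[:,1],p[1]+s*X[:,0]+c*X[:,1],X[:,2]]
E
python3 - <<'E'
from cell import manip
from h import *
t=cal(manip.grab_frame("top")); s=cal(manip.grab_frame("side"))
X=np.array([[65,120,8],[-65,120,8],[65,-140,8],[-65,-140,8]])
ut=np.array([[170,152],[90,315],[502,315],[422,480]])/4.2+[270,120]
Xs=np.array([[65,120,8],[65,-140,8],[-65,-140,8]])
us=np.array([[577,205],[430,405],[180,352]])/4.2+[240,165]
f=lambda p:np.r_[(proj(t,r2w(p,X))-ut).ravel(),(proj(s,r2w(p,Xs))-us).ravel()]
for i in range(4): print(ray(t,ut[i],8))
p0=[*ray(t,(340,195),8)[:2],-1.1]
best=min((least_squares(f,[p0[0],p0[1],a]) for a in (0,1.5,3,-1.5)),key=lambda r:r.cost)
p=best.x; print(p,best.cost,best.fun.round(2))
fo=lambda p:np.r_[(proj(t,r2w(p,X))-ut).ravel()]
print("top only",least_squares(fo,p).x)
fo=lambda p:np.r_[(proj(s,r2w(p,Xs))-us).ravel()]
print("side only",least_squares(fo,p).x)
np.save("ramp.npy",p)
# keeper from top
z=lambda u,v:(u/4.2+270,v/4.2+120)
def w2r(P): 
    c,s_=np.cos(p[2]),np.sin(p[2]); d=P[:2]-p[:2]; return np.array([c*d[0]+s_*d[1],-s_*d[0]+c*d[1]])
piv=w2r(ray(t,z(205,342),59.5)); tip=w2r(ray(t,z(277,440),59.5))
print("piv",piv,"tip",tip,"q",np.arctan2(-(tip-piv)[1],(tip-piv)[0]),np.hypot(*(tip-piv)))
print("sleeve",w2r(ray(t,z(421,365),57)))
for n,P in dict(sleeve=[0,-100,40],seat=[0,63,53],pivot=[-48,36,54.5],crest=[0,40,40]).items(): print(n,r2w(p,P))
for n,uv,zz in (("tub",(333,112),44),("ink",(100,95),98),("eraser",(512,452),13),("cart",(505,247),10),):
    P=ray(t,z(*uv),zz);print(n,P,w2r(P))
from cell import manip
Rt=R.from_rotvec(manip.sense()["ee_rot"]).as_matrix(); print(Rt.round(3))
img=manip.grab_frame("top")["pixels"][:,:,::-1].copy()
E
```

```text
[676.82133517  28.08980685   8.        ]
[560.83327302  81.03032281   8.        ]
[ 567.03306999 -205.43844051    8.        ]
[ 451.48633682 -151.06354198    8.        ]
[ 5.72057894e+02 -5.40223798e+01 -4.31051529e-01] 8.774581046842123 [ 0.12 -1.48 -0.36 -0.8   1.02 -1.88  1.04 -1.02 -1.47  0.07 -1.02 -1.6
 -1.4  -0.41]
top only [ 5.68326818e+02 -5.27859871e+01 -4.38724114e-01]
side only [ 5.74868566e+02 -5.76643628e+01 -4.35579299e-01]
piv [-52.32125846  36.01228943] tip [-89.78617882 -34.90768544] q 2.0568036049941307 80.20762490854675
sleeve [ -3.31718992 -99.21493748]
sleeve [[ 530.27525614 -144.87506937   40.        ]]
seat [[598.38095538   3.21481458  53.        ]]
pivot [[543.49035226  -1.25974556  54.5       ]]
crest [[588.77094874 -17.68130401  40.        ]]
tub [699.36896329 -82.92381232  44.        ] [127.74131159  26.93619406]
ink [694.66334813  71.5937792   98.        ] [ 58.9046084  165.35345165]
eraser [ 472.03262794 -212.02593621   13.        ] [ -24.85759086 -185.34367483]
cart [ 614.4596997  -206.81775435   10.        ] [ 102.36511873 -121.10211433]
[[ 0.319 -0.     0.948]
 [-0.948  0.001  0.319]
 [-0.001 -1.     0.   ]]
```

```bash
python3 - <<'E'
from cell import manip
from h import *
res={}
for n in("top","side"):
    f=manip.grab_frame(n); im=f["pixels"][:,:,::-1].copy()
    h=cv2.cvtColor(im,cv2.COLOR_BGR2HSV)
    m=cv2.inRange(h,(12,60,120),(30,200,255))
    k,l,st,_=cv2.connectedComponentsWithStats(m)
    box=(290,150,400,240) if n=="top" else (280,190,385,270)
    ins=[i for i in range(1,k) if st[i][0]>=box[0] and st[i][1]>=box[1] and st[i][0]+st[i][2]<=box[2] and st[i][1]+st[i][3]<=box[3] and st[i][4]>30]
    mm=np.isin(l,ins).astype(np.uint8)*255
    pts=cv2.findNonZero(mm); hull=cv2.convexHull(pts)
    q=cv2.minAreaRect(hull); ap=cv2.approxPolyDP(hull,3,True)[:,0]
    print(n,ap.tolist(),cv2.boxPoints(q).round(1).tolist())
    v=im.copy(); v[mm>0]=(0,0,255); 
    x0,y0=(270,120) if n=="top" else (240,165)
    cv2.imwrite(f"pics/m_{n}.png",cv2.resize(v[y0:y0+140,x0:x0+190],None,fx=4,fy=4,interpolation=cv2.INTER_NEAREST))
E
```

```text
top [[389, 195], [368, 233], [291, 193], [311, 156]] [[290.3999938964844, 194.1999969482422], [310.0, 155.0], [389.6000061035156, 194.8000030517578], [370.0, 234.0]]
side [[376, 214], [341, 261], [284, 250], [301, 231], [355, 215]] [[280.20001220703125, 237.1999969482422], [374.6000061035156, 209.1999969482422], [386.0, 247.6999969482422], [291.6000061035156, 275.6000061035156]]
```

View pics/m_top.png

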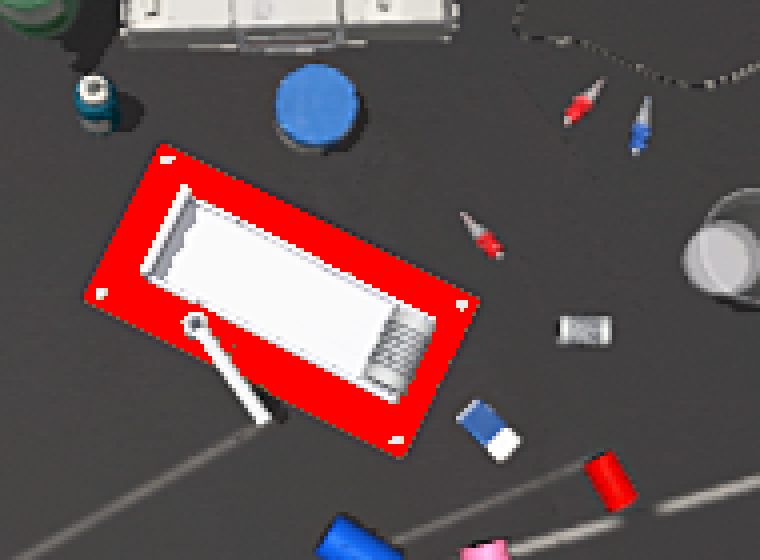

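View pics/m_side.png

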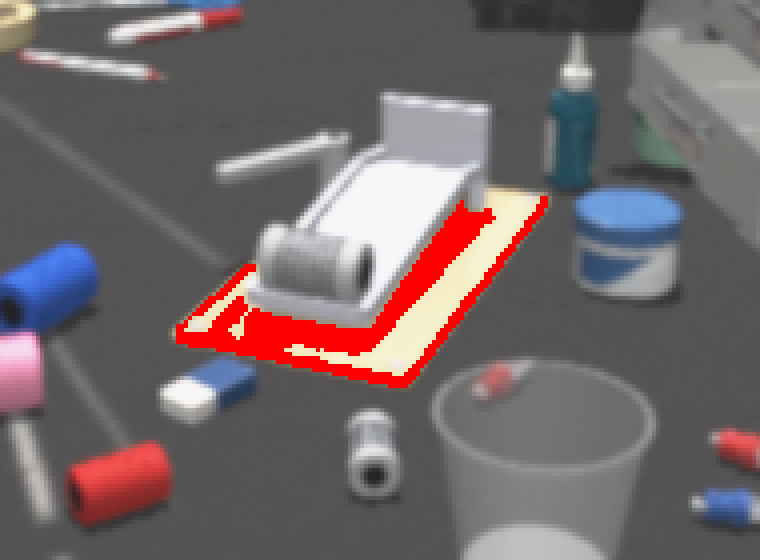

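```bash
python3 - <<'E'
from cell import manip
from h import *
ft=manip.grab_frame("top");fs=manip.grab_frame("side")
t=cal(ft); s=cal(fs)
np.savez("cams.npz",**{a+k:v for a,c in(("t",t),("s",s)) for k,v in c.items()})
X=np.array([[65,120,8],[-65,120,8],[65,-140,8],[-65,-140,0]])
ut=np.array([[162,143],[84,298],[481,298],[403,459]])/4+[269.5,119.5]
Xs=np.array([[65,120,8],[65,-140,0],[-65,-140,0]])
us=np.array([[549,196],[408,389],[175,341]])/4+[239.5,164.5]
f=lambda p:np.r_[(proj(t,r2w(p,X))-ut).ravel(),(proj(s,r2w(p,Xs))-us).ravel()]
r=least_squares(f,[572,-54,-.43]);p=r.x
print(p,r.fun.round(2))
print("top",least_squares(lambda p:f(p)[:8],p).x,"side",least_squares(lambda p:f(p)[8:],p).x)
np.save("ramp.npy",p)
for n,c,fr,o in(("top",t,ft,(270,120)),("side",s,fs,(240,165))):
    im=fr["pixels"][:,:,::-1][o[1]:o[1]+140,o[0]:o[0]+190]; im=cv2.resize(im,None,fx=4,fy=4,interpolation=cv2.INTER_CUBIC)
    def ln(A,col):
        u=((proj(c,r2w(p,A))-np.array(o)+.5)*4).astype(np.int32); cv2.polylines(im,[u],False,col,1)
    ln([[65,120,8],[-65,120,8],[-65,-140,8],[65,-140,8],[65,120,8]],(0,0,255))
    ln([[30,-111,29],[30,40,48],[30,80,41]],(0,200,0)); ln([[-30,-111,29],[-30,40,48],[-30,80,41]],(0,200,0))
    ln([[-30,80,73],[30,80,73]],(255,0,255))
    q=2.06
    ln([[-48,36,59.5],[-48+84*np.cos(q),36-84*np.sin(q),59.5]],(255,0,0))
    ln([[-27,-100,57],[27,-100,57]],(0,140,255))
    ln([[-27,-100,23],[-27,-83,40],[-27,-100,57],[-27,-117,40],[-27,-100,23]],(0,140,255))
    ln([[27,-100,23],[27,-83,40],[27,-100,57],[27,-117,40],[27,-100,23]],(0,140,255))
    cv2.imwrite(f"pics/ov_{n}.png",im)
E
```

```text
[ 5.72821473e+02 -5.08791559e+01 -4.36138830e-01] [-0.27 -0.96 -0.51 -0.31 -0.28 -0.9  -0.4  -1.12 -0.55 -0.01 -0.35  0.98
 -1.41  1.32]
top [ 5.70460569e+02 -5.20056283e+01 -4.39072642e-01] side [ 5.75105878e+02 -4.67590355e+01 -4.41670330e-01]
```

View pics/ov_top.png

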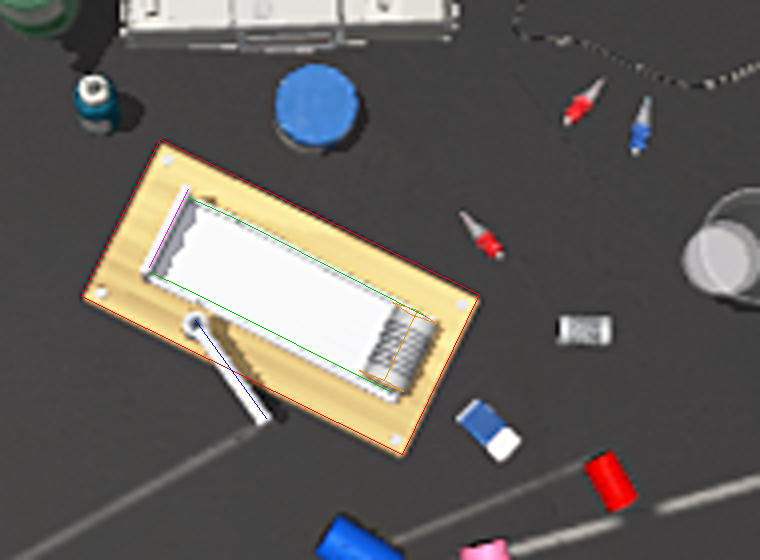

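View pics/ov_side.png

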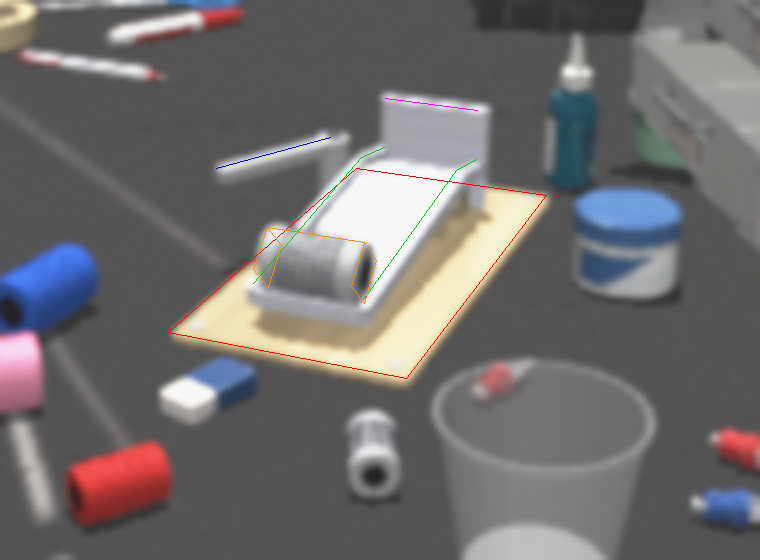

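```bash
cat > g.py <<'E'
from cell import manip
from h import *
p=np.array([572.5,-51,-0.438]); 
def st():
    s=manip.sense(); M=R.from_rotvec(s["ee_rot"]).as_matrix()
    P=s["position"]; c,si=np.cos(p[2]),np.sin(p[2]); d=P[:2]-p[:2]
    rp=np.array([c*d[0]+si*d[1],-si*d[0]+c*d[1],P[2]])
    print("t",round(s["time_s"],2),"pos",P.round(1),"ramp",rp.round(1),"F",s["force"].round(2),"w",round(s["grip_width"],1),"yawerr",round(np.arctan2(M[1,0],M[0,0])-p[2],3))
    return s,M,P,rp
def to(X):
    s,M,P,rp=st()
    for x in np.atleast_2d(X): print(x,"->",(M.T@(r2w(p,x)[0]-P)).round(1))
E
python3 - <<'E'
from g import *
to([0,-150,150])
E
```

```text
t 0.45 pos [ 199.5 -592.3  248.3] ramp [-108.2 -648.4  248.3] F [0.35 0.07 0.25] w 85.6 yawerr -0.808
[   0 -150  150] -> [-285.5   98.3  422.6]
```

Request:
send_rows(targets=[{"tx": -29, "tz": 42, "spin": -0.08, "jaw": 0.2}, {"tx": -57, "tz": 84, "spin": -0.16, "jaw": 0.2}, {"tx": -86, "tz": 127, "spin": -0.24, "jaw": 0.2}, {"tx": -114, "tz": 169, "spin": -0.32, "jaw": 0.2}, {"tx": -143, "tz": 211, "spin": -0.4, "jaw": 0.2}, {"tx": -171, "tz": 253, "spin": -0.48, "jaw": 0.2}, {"tx": -200, "tz": 296, "spin": -0.56, "jaw": 0.2}, {"tx": -228, "tz": 338, "spin": -0.65, "jaw": 0.2}, {"tx": -257, "tz": 380, "spin": -0.73, "jaw": 0.2}, {"tx": -285, "tz": 422, "spin": -0.808, "jaw": 0.2}], newtons=20)

```text
$.targets[0]: bad value
```

```bash
python3 - <<'E'
from g import *
to([0,-150,100])
print(manip.tcp_to_tips)
E
```

```text
t 0.45 pos [ 199.5 -592.3  248.3] ramp [-108.2 -648.4  248.3] F [0.35 0.07 0.25] w 85.6 yawerr -0.808
[   0 -150  100] -> [-285.5  148.3  422.6]
17.0
```

Request:
send_rows(targets=[{"tx": -29, "ty": 0, "tz": 42, "spin": -0.08, "jaw": 0.2}, {"tx": -57, "ty": 0, "tz": 84, "spin": -0.16, "jaw": 0.2}, {"tx": -86, "ty": 0, "tz": 127, "spin": -0.24, "jaw": 0.2}, {"tx": -114, "ty": 0, "tz": 169, "spin": -0.32, "jaw": 0.2}, {"tx": -143, "ty": 0, "tz": 211, "spin": -0.4, "jaw": 0.2}, {"tx": -171, "ty": 0, "tz": 253, "spin": -0.48, "jaw": 0.2}, {"tx": -200, "ty": 0, "tz": 296, "spin": -0.56, "jaw": 0.2}, {"tx": -228, "ty": 0, "tz": 338, "spin": -0.65, "jaw": 0.2}, {"tx": -257, "ty": 0, "tz": 380, "spin": -0.73, "jaw": 0.2}, {"tx": -285, "ty": 0, "tz": 422, "spin": -0.808, "jaw": 0.2}], newtons=20)

```text
time_s: 1.45
position: [503.8, -193.0, 248.5]
ee_rot: [-1.544, 0.341, -0.341]
force: [0.8, -0.5, -0.3]
grip_width: 17.4
```

```bash
python3 - <<'E'
from g import *
to([0,-150,100])
E
```

```text
t 1.45 pos [ 503.8 -193.   248.5] ramp [  -2.  -157.7  248.5] F [ 0.76 -0.51 -0.26] w 17.4 yawerr 0.003
[   0 -150  100] -> [  2.  148.5   7.8]
```

Request:
send_rows(targets=[{"tx": 1, "ty": 45, "tz": 4, "spin": 0, "jaw": 0.2}, {"tx": 2, "ty": 90, "tz": 8, "spin": 0, "jaw": 0.2}, {"tx": 2, "ty": 135, "tz": 8, "spin": 0, "jaw": 0.2}, {"tx": 2, "ty": 165, "tz": 8, "spin": 0, "jaw": 0.2}, {"tx": 2, "ty": 165, "tz": 8, "spin": 0, "jaw": 0.2}])

```text
time_s: 1.95
position: [506.6, -187.7, 80.1]
ee_rot: [-1.542, 0.348, -0.339]
force: [-0.4, -0.1, 0.4]
grip_width: 17.1
```

```bash
python3 - <<'E'
from g import *
st()
for n,o in(("top",(270,120)),("side",(240,165))):
    im=manip.grab_frame(n)["pixels"][:,:,::-1][o[1]:o[1]+140,o[0]:o[0]+190]; cv2.imwrite(f"pics/a_{n}.png",cv2.resize(im,None,fx=4,fy=4,interpolation=cv2.INTER_CUBIC))
E
```

```text
t 1.95 pos [ 506.6 -187.7   80.1] ramp [  -1.6 -151.8   80.1] F [-0.42 -0.1   0.41] w 17.1 yawerr 0.0
```

View pics/a_top.png

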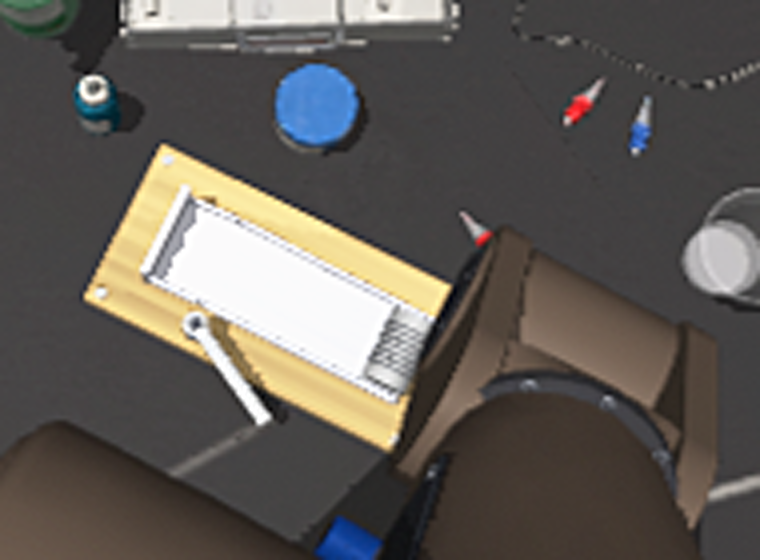

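View pics/a_side.png

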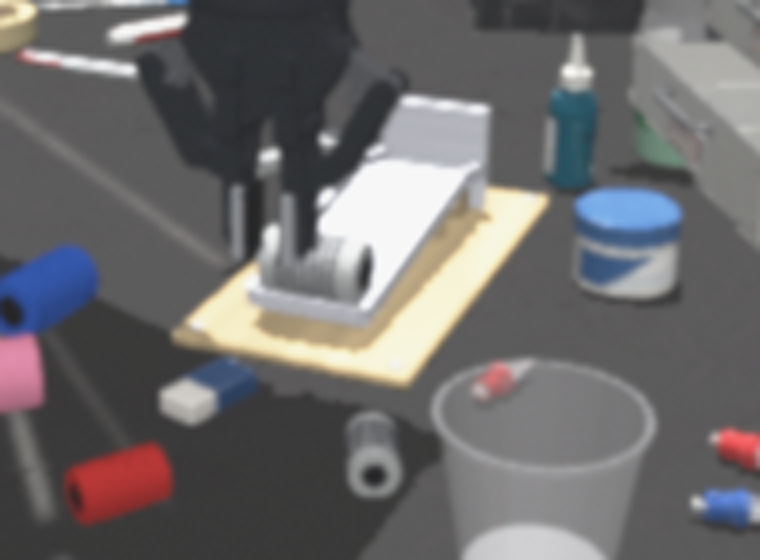

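```bash
python3 - <<'E'
from g import *
z=np.load("cams.npz"); s={k:z["s"+k] for k in("fx","fy","cx","cy","T")}
for tz in (63,66,70):
  for dx in (-20,-9,0,9,20):
    print(tz,dx,((proj(s,r2w(p,[-1.6+dx,-151.8,tz]))[0]-[239.5,164.5])*4).round(0))
to([[0,-145,50]])
E
```

```text
63 -20 [231. 255.]
63 -9 [251. 259.]
63 0 [268. 262.]
63 9 [285. 265.]
63 20 [306. 268.]
66 -20 [231. 250.]
66 -9 [251. 253.]
66 0 [268. 256.]
66 9 [285. 259.]
66 20 [306. 263.]
70 -20 [230. 242.]
70 -9 [251. 246.]
70 0 [268. 248.]
70 9 [285. 251.]
70 20 [306. 255.]
t 2.05 pos [ 508.3 -188.7   83.8] ramp [   0.3 -151.9   83.8] F [-0.22  0.03  0.83] w 17.2 yawerr -0.0
[   0 -145   50] -> [-0.3 33.8  6.9]
```

Request:
send_rows(targets=[{"tx": 0, "ty": 18, "tz": 4, "spin": 0, "jaw": 0.2}, {"tx": 0, "ty": 35, "tz": 6, "spin": 0, "jaw": 0.2}, {"tx": 0, "ty": 35, "tz": 6, "spin": 0, "jaw": 0.2}])

```text
time_s: 2.35
position: [510.9, -183.1, 49.0]
ee_rot: [-1.544, 0.343, -0.344]
force: [-0.4, 0.1, -0.2]
grip_width: 17.1
```

Request:
send_rows(targets=[{"tx": 0, "ty": 0, "tz": 4, "spin": 0, "jaw": 0.2}, {"tx": 0, "ty": 0, "tz": 8, "spin": 0, "jaw": 0.2}, {"tx": 0, "ty": 0, "tz": 12, "spin": 0, "jaw": 0.2}, {"tx": 0, "ty": 0, "tz": 16, "spin": 0, "jaw": 0.2}, {"tx": 0, "ty": 0, "tz": 20, "spin": 0, "jaw": 0.2}])

```text
time_s: 2.85
position: [519.3, -164.7, 48.7]
ee_rot: [-1.544, 0.343, -0.344]
force: [0.2, -0.2, -0.5]
grip_width: 16.9
```

```bash
python3 - <<'E'
from g import *
st()
for n,o in(("top",(270,120)),("side",(240,165))):
    im=manip.grab_frame(n)["pixels"][:,:,::-1][o[1]:o[1]+140,o[0]:o[0]+190]; cv2.imwrite(f"pics/b_{n}.png",cv2.resize(im,None,fx=4,fy=4,interpolation=cv2.INTER_CUBIC))
E
```

```text
t 2.85 pos [ 519.3 -164.7   48.7] ramp [ 1.000e-01 -1.255e+02  4.870e+01] F [ 0.22 -0.22 -0.46] w 16.9 yawerr 0.0
```

View pics/b_side.png

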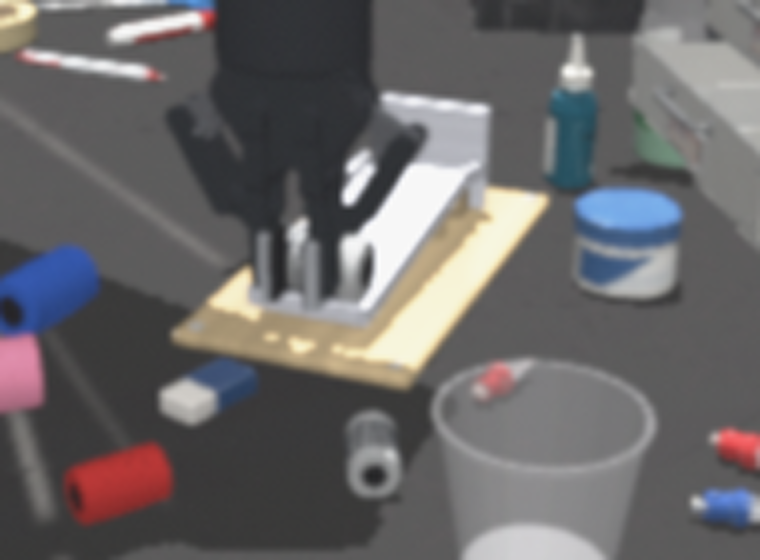

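View pics/b_top.png

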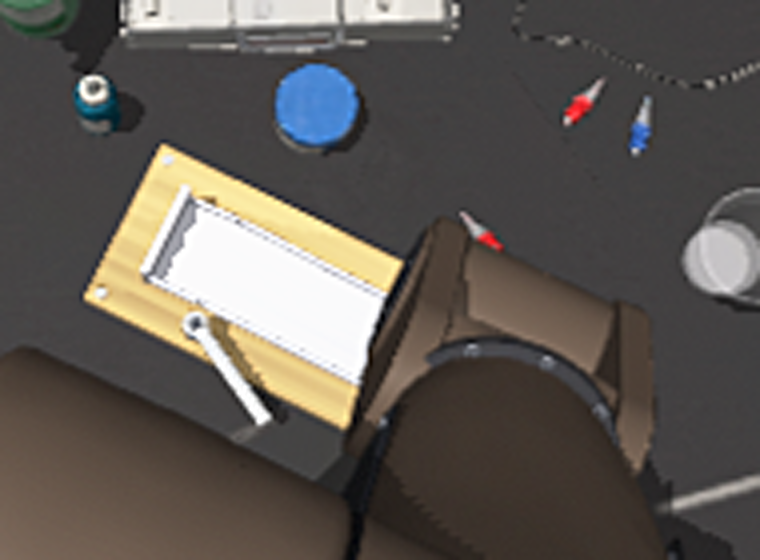

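Request:
send_rows(targets=[{"tx": 3, "ty": -0.5, "tz": 4, "spin": 0, "jaw": 0.2}, {"tx": 3, "ty": -1, "tz": 8, "spin": 0, "jaw": 0.2}, {"tx": 3, "ty": -1.5, "tz": 12, "spin": 0, "jaw": 0.2}, {"tx": 3, "ty": -2, "tz": 16, "spin": 0, "jaw": 0.2}, {"tx": 3, "ty": -2.5, "tz": 20, "spin": 0, "jaw": 0.2}, {"tx": 3, "ty": -3, "tz": 24, "spin": 0, "jaw": 0.2}, {"tx": 3, "ty": -3.5, "tz": 28, "spin": 0, "jaw": 0.2}, {"tx": 3, "ty": -4, "tz": 32, "spin": 0, "jaw": 0.2}, {"tx": 3, "ty": -4.5, "tz": 36, "spin": 0, "jaw": 0.2}, {"tx": 3, "ty": -5, "tz": 40, "spin": 0, "jaw": 0.2}])

```text
time_s: 3.95
position: [538.9, -129.7, 53.3]
ee_rot: [-1.543, 0.343, -0.344]
force: [0.7, -0.1, -0.2]
grip_width: 17.2
```

```bash
python3 - <<'E'
from g import *
st()
for n,o in(("top",(270,120)),("side",(240,165))):
    im=manip.grab_frame(n)["pixels"][:,:,::-1][o[1]:o[1]+140,o[0]:o[0]+190]; cv2.imwrite(f"pics/c_{n}.png",cv2.resize(im,None,fx=4,fy=4,interpolation=cv2.INTER_CUBIC))
E
```

```text
t 3.95 pos [ 538.9 -129.7   53.3] ramp [  3.  -85.5  53.3] F [ 0.7  -0.12 -0.15] w 17.2 yawerr -0.0
```

View pics/c_side.png

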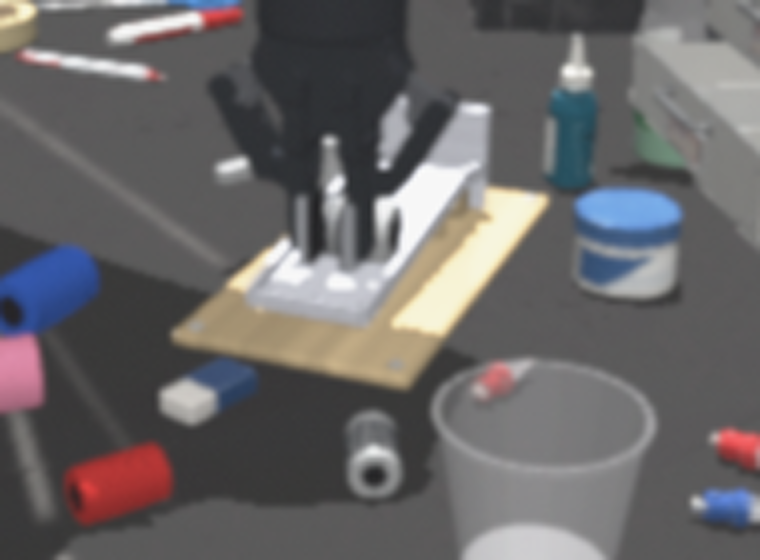

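View pics/c_top.png

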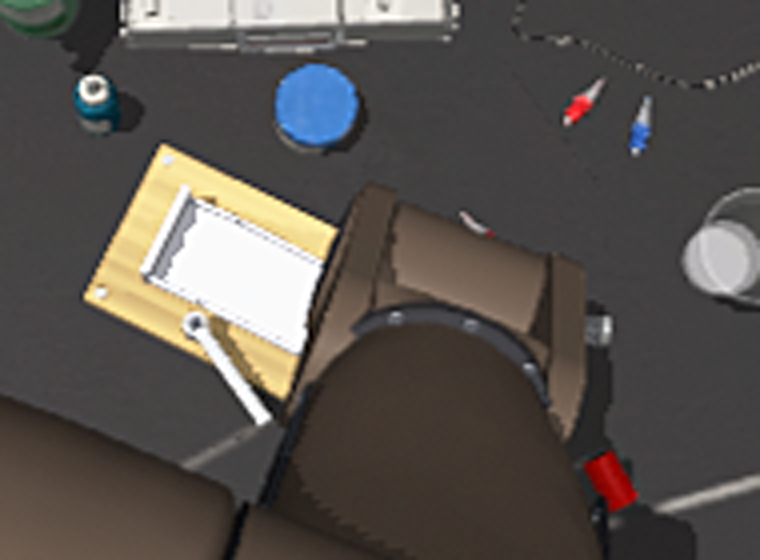

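Request:
send_rows(targets=[{"tx": 0, "ty": -0.5, "tz": 4, "spin": 0, "jaw": 0.2}, {"tx": 0, "ty": -1, "tz": 8, "spin": 0, "jaw": 0.2}, {"tx": 0, "ty": -1.5, "tz": 12, "spin": 0, "jaw": 0.2}, {"tx": 0, "ty": -2, "tz": 16, "spin": 0, "jaw": 0.2}, {"tx": 0, "ty": -2.5, "tz": 20, "spin": 0, "jaw": 0.2}, {"tx": 0, "ty": -3, "tz": 24, "spin": 0, "jaw": 0.2}, {"tx": 0, "ty": -3.5, "tz": 28, "spin": 0, "jaw": 0.2}, {"tx": 0, "ty": -4, "tz": 32, "spin": 0, "jaw": 0.2}, {"tx": 0, "ty": -4.5, "tz": 36, "spin": 0, "jaw": 0.2}, {"tx": 0, "ty": -5, "tz": 40, "spin": 0, "jaw": 0.2}])

```text
time_s: 5.05
position: [555.8, -93.5, 58.3]
ee_rot: [-1.543, 0.343, -0.344]
force: [-0.1, -0.4, -0.1]
grip_width: 16.9
```

Request:
send_rows(targets=[{"tx": 0, "ty": -0.5, "tz": 4, "spin": 0, "jaw": 0.2}, {"tx": 0, "ty": -1, "tz": 8, "spin": 0, "jaw": 0.2}, {"tx": 0, "ty": -1.5, "tz": 12, "spin": 0, "jaw": 0.2}, {"tx": 0, "ty": -2, "tz": 16, "spin": 0, "jaw": 0.2}, {"tx": 0, "ty": -2.5, "tz": 20, "spin": 0, "jaw": 0.2}, {"tx": 0, "ty": -3, "tz": 24, "spin": 0, "jaw": 0.2}, {"tx": 0, "ty": -3.5, "tz": 28, "spin": 0, "jaw": 0.2}, {"tx": 0, "ty": -4, "tz": 32, "spin": 0, "jaw": 0.2}, {"tx": 0, "ty": -4.5, "tz": 36, "spin": 0, "jaw": 0.2}, {"tx": 0, "ty": -5, "tz": 40, "spin": 0, "jaw": 0.2}])

```text
time_s: 6.05
position: [572.8, -57.3, 63.3]
ee_rot: [-1.543, 0.343, -0.344]
force: [0.5, -0.4, 1.7]
grip_width: 17.1
```

```bash
python3 - <<'E'
from g import *
st()
for n,o in(("top",(270,120)),("side",(240,165))):
    im=manip.grab_frame(n)["pixels"][:,:,::-1][o[1]:o[1]+140,o[0]:o[0]+190]; cv2.imwrite(f"pics/d_{n}.png",cv2.resize(im,None,fx=4,fy=4,interpolation=cv2.INTER_CUBIC))
E
```

```text
t 6.05 pos [572.8 -57.3  63.3] ramp [ 3.  -5.5 63.3] F [ 0.55 -0.42  1.66] w 17.1 yawerr -0.0
```

View pics/d_side.png

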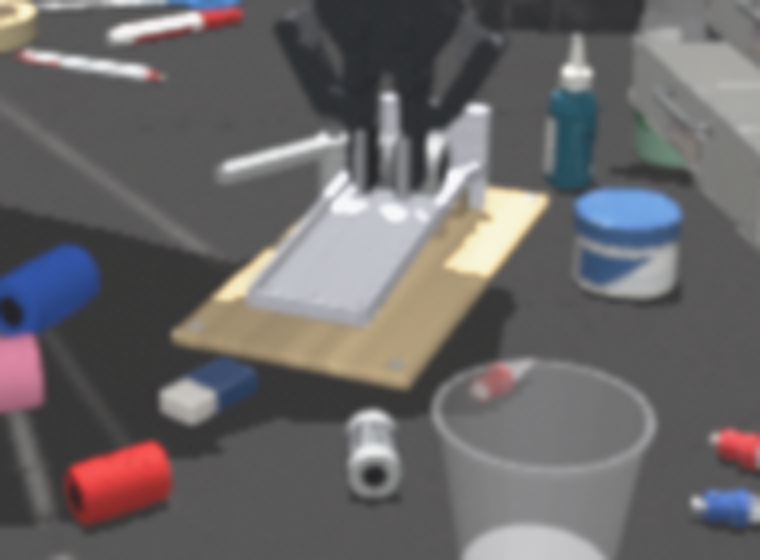

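View pics/d_top.png

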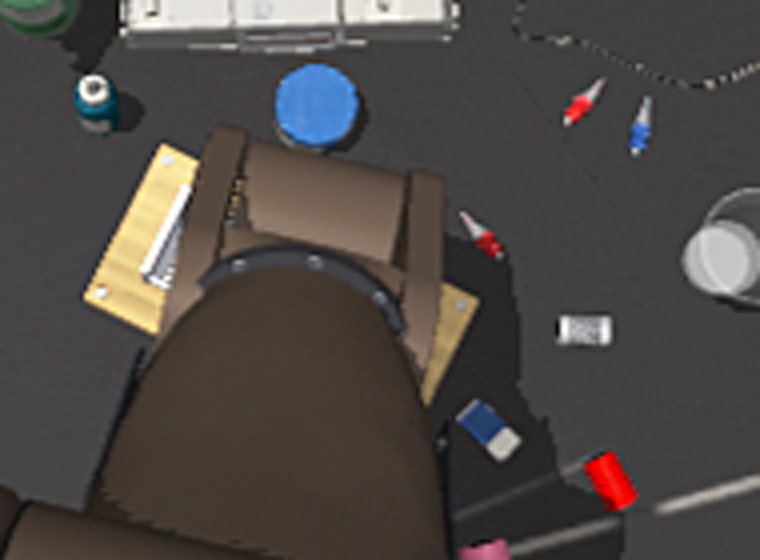

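Request:
send_rows(targets=[{"tx": 0, "ty": -0.4, "tz": 3, "spin": 0, "jaw": 0.2}, {"tx": 0, "ty": -0.8, "tz": 6, "spin": 0, "jaw": 0.2}, {"tx": 0, "ty": -1.2, "tz": 9, "spin": 0, "jaw": 0.2}, {"tx": 0, "ty": -1.6, "tz": 12, "spin": 0, "jaw": 0.2}, {"tx": 0, "ty": -2, "tz": 15, "spin": 0, "jaw": 0.2}, {"tx": 0, "ty": -2.2, "tz": 18, "spin": 0, "jaw": 0.2}, {"tx": 0, "ty": -2.2, "tz": 21, "spin": 0, "jaw": 0.2}, {"tx": 0, "ty": -2.2, "tz": 24, "spin": 0, "jaw": 0.2}, {"tx": 0, "ty": -2.2, "tz": 26, "spin": 0, "jaw": 0.2}, {"tx": 0, "ty": -2.2, "tz": 28, "spin": 0, "jaw": 0.2}])

```text
time_s: 7.15
position: [584.6, -32.0, 65.4]
ee_rot: [-1.543, 0.344, -0.343]
force: [-0.3, -0.4, -1.0]
grip_width: 17.0
```

```bash
python3 - <<'E'
from g import *
st()
for n,o in(("top",(270,120)),("side",(240,165))):
    im=manip.grab_frame(n)["pixels"][:,:,::-1][o[1]:o[1]+140,o[0]:o[0]+190]; cv2.imwrite(f"pics/e_{n}.png",cv2.resize(im,None,fx=4,fy=4,interpolation=cv2.INTER_CUBIC))
E
```

```text
t 7.15 pos [584.6 -32.   65.4] ramp [ 2.9 22.3 65.4] F [-0.28 -0.39 -0.97] w 17.0 yawerr 0.0
```

View pics/e_side.png

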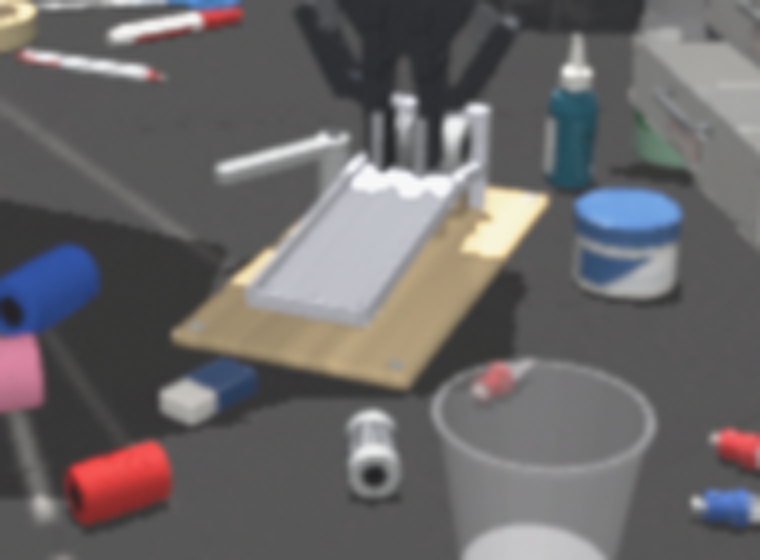

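Request:
send_rows(targets=[{"tx": 0, "ty": 0, "tz": -3, "spin": 0, "jaw": 0.2}, {"tx": 0, "ty": 0, "tz": -6, "spin": 0, "jaw": 0.2}, {"tx": 0, "ty": 0, "tz": -10, "spin": 0, "jaw": 0.2}])

```text
time_s: 7.55
position: [580.1, -41.6, 65.5]
ee_rot: [-1.543, 0.344, -0.344]
force: [-0.1, -0.3, 0.1]
grip_width: 17.2
```

```bash
python3 - <<'E'
from g import *
st()
for n,o in(("top",(270,120)),("side",(240,165))):
    im=manip.grab_frame(n)["pixels"][:,:,::-1][o[1]:o[1]+140,o[0]:o[0]+190]; cv2.imwrite(f"pics/f_{n}.png",cv2.resize(im,None,fx=4,fy=4,interpolation=cv2.INTER_CUBIC))
E
```

```text
t 7.55 pos [580.1 -41.6  65.5] ramp [ 2.9 11.7 65.5] F [-0.07 -0.3   0.14] w 17.2 yawerr -0.0
```

View pics/f_side.png

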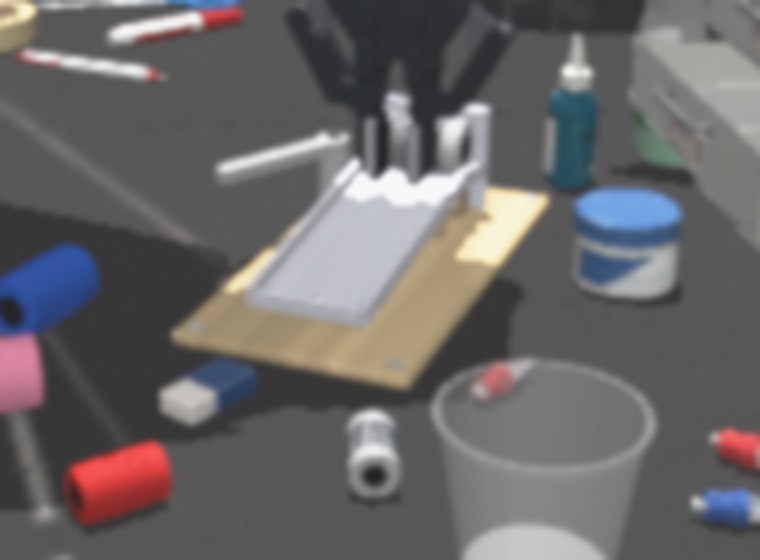

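View pics/f_top.png

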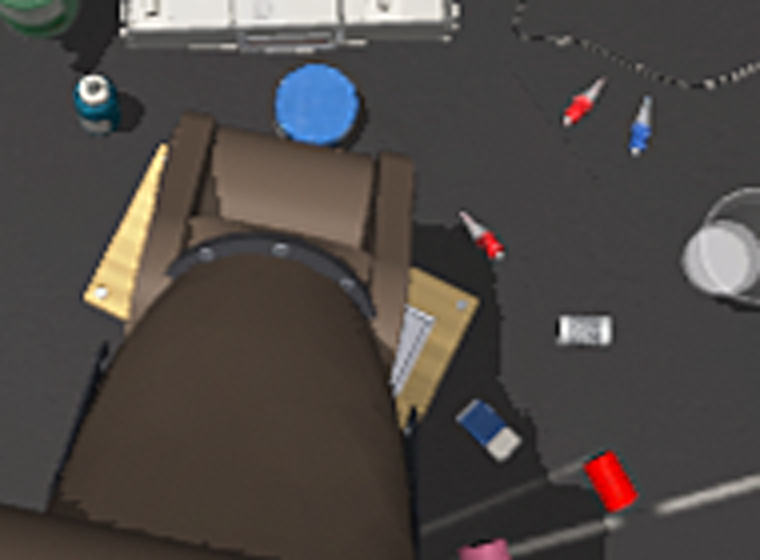

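Request:
send_rows(targets=[{"tx": 0, "ty": 0, "tz": -10, "spin": 0, "jaw": 0.2}, {"tx": 0, "ty": -20, "tz": -20, "spin": 0, "jaw": 0}, {"tx": 0, "ty": -60, "tz": -30, "spin": 0, "jaw": 0}, {"tx": -30, "ty": -85, "tz": -40, "spin": 0, "jaw": 0}, {"tx": -70, "ty": -85, "tz": -60, "spin": 0, "jaw": 0}, {"tx": -110, "ty": -85, "tz": -80, "spin": 0, "jaw": 0}, {"tx": -140, "ty": -85, "tz": -100, "spin": 0, "jaw": 0}, {"tx": -140, "ty": -85, "tz": -100, "spin": 0, "jaw": 0}, {"tx": -140, "ty": -85, "tz": -100, "spin": 0, "jaw": 0}])

```text
time_s: 8.55
position: [411.1, -73.0, 150.9]
ee_rot: [-1.543, 0.343, -0.345]
force: [0.6, 0.5, 0.6]
grip_width: -0.1
```

```bash
python3 - <<'E'
from g import *
st()
for n,o in(("top",(270,120)),("side",(240,165))):
    im=manip.grab_frame(n)["pixels"][:,:,::-1][o[1]:o[1]+140,o[0]:o[0]+190]; cv2.imwrite(f"pics/i_{n}.png",cv2.resize(im,None,fx=4,fy=4,interpolation=cv2.INTER_CUBIC))
E
```

```text
t 8.55 pos [411.1 -73.  150.9] ramp [-136.9  -88.4  150.9] F [0.63 0.52 0.6 ] w -0.1 yawerr -0.001
```

View pics/i_side.png

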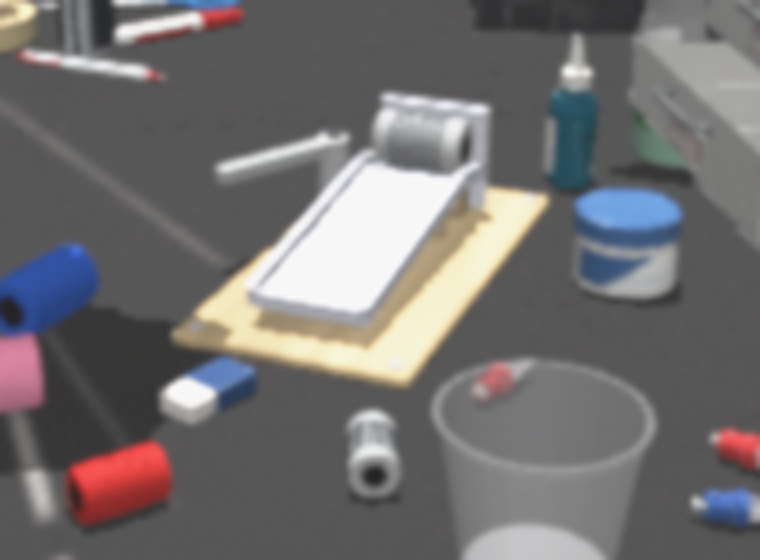

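View pics/i_top.png

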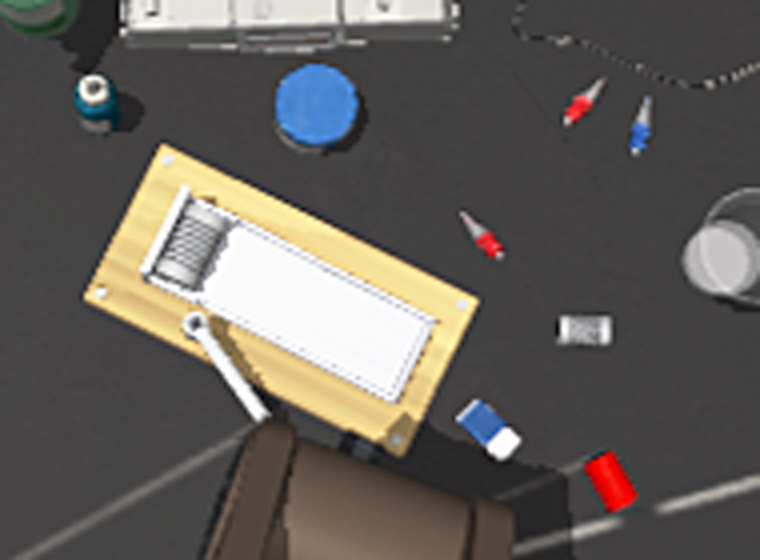

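```bash
python3 - <<'E'
from g import *
z=np.load("cams.npz"); t={k:z["t"+k] for k in("fx","fy","cx","cy","T")}; s={k:z["s"+k] for k in("fx","fy","cx","cy","T")}
def w2r(P):
    c,si=np.cos(p[2]),np.sin(p[2]); d=P[:2]-p[:2]; return np.array([c*d[0]+si*d[1],-si*d[0]+c*d[1]]).round(1)
print("top: piv",w2r(ray(t,np.array([196,323])/4+[269.5,119.5],62)),"tip",w2r(ray(t,np.array([265,419])/4+[269.5,119.5],59.5)))
print("side: piv",w2r(ray(s,np.array([334,138])/4+[239.5,164.5],62)),"tip",w2r(ray(s,np.array([218,167])/4+[239.5,164.5],59.5)))
piv=np.array([-48,36.]);r=62
def c(q,gap=0):
    u=np.array([np.cos(q),-np.sin(q)]);n=np.array([np.sin(q),np.cos(q)])
    return piv+r*u-n*(5+gap+14.5*abs(n[0])+11*abs(n[1]))
for q,g in[(2.06,12),(2.06,0)]+[(a,0) for a in np.arange(1.95,0.04,-.15)]+[(.1,0),(.05,0),(0,0)]: print(round(q,2),c(q,g).round(1))
to([[*c(2.06,14),150],[*c(2.06,14),69]])
E
```

```text
top: piv [-49.3  34.9] tip [-87.6 -37.3]
side: piv [-42.9  29.3] tip [-87.4 -35.3]
2.06 [-108.    -2.3]
2.06 [-97.4  -7.9]
1.95 [-91.9 -13.3]
1.8 [-83.1 -19.5]
1.65 [-73.2 -24.2]
1.5 [-63.8 -27.3]
1.35 [-55.5 -29.2]
1.2 [-46.5 -29.9]
1.05 [-37.1 -29.2]
0.9 [-27.6 -27. ]
0.75 [-18.3 -23. ]
0.6 [ -9.4 -17.4]
0.45 [ -1.4 -10.1]
0.3 [ 5.4 -1.2]
0.15 [10.6  8.9]
0.1 [12.  12.5]
0.05 [13.1 16.2]
0 [14. 20.]
t 8.65 pos [412.  -72.8 150.6] ramp [-136.1  -87.8  150.6] F [ 0.53 -0.23  0.69] w 0.4 yawerr -0.0
[-109.76752105   -1.35554502  150.        ] -> [26.4  0.7 86.5]
[-109.76752105   -1.35554502   69.        ] -> [26.3 81.7 86.5]
```

Request:
send_rows(targets=[{"tx": 12, "ty": 0, "tz": 43, "spin": 0, "jaw": 0}, {"tx": 24, "ty": 0, "tz": 85, "spin": 0, "jaw": 0}, {"tx": 24, "ty": 20, "tz": 85, "spin": 0, "jaw": 0}, {"tx": 24, "ty": 50, "tz": 85, "spin": 0, "jaw": 0}, {"tx": 24, "ty": 81, "tz": 85, "spin": 0, "jaw": 0}, {"tx": 24, "ty": 81, "tz": 85, "spin": 0, "jaw": 0}])

```text
time_s: 9.25
position: [468.2, -5.2, 66.5]
ee_rot: [-1.544, 0.347, -0.339]
force: [0.0, 0.0, 0.5]
grip_width: -0.2
```

```bash
python3 - <<'E'
from g import *
st()
for n,o in(("top",(270,120)),("side",(240,165))):
    im=manip.grab_frame(n)["pixels"][:,:,::-1][o[1]:o[1]+140,o[0]:o[0]+190]; cv2.imwrite(f"pics/j_{n}.png",cv2.resize(im,None,fx=4,fy=4,interpolation=cv2.INTER_CUBIC))
E
```

```text
t 9.25 pos [468.2  -5.2  66.5] ramp [-113.8   -2.7   66.5] F [0.02 0.04 0.47] w -0.2 yawerr 0.001
```

View pics/j_side.png

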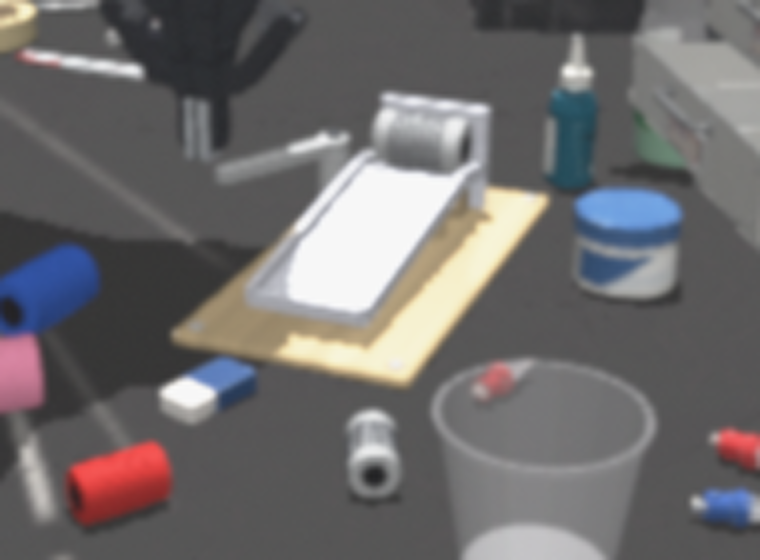

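Request:
send_rows(targets=[{"tx": 5, "ty": 0, "tz": -2, "spin": 0, "jaw": 0}, {"tx": 10, "ty": 0, "tz": -4, "spin": 0, "jaw": 0}, {"tx": 15, "ty": 0, "tz": -5, "spin": 0, "jaw": 0}, {"tx": 20, "ty": 0, "tz": -10, "spin": 0, "jaw": 0}, {"tx": 25, "ty": 0, "tz": -13.5, "spin": 0, "jaw": 0}, {"tx": 29, "ty": 0, "tz": -16.5, "spin": 0, "jaw": 0}, {"tx": 34, "ty": 0, "tz": -19, "spin": 0, "jaw": 0}, {"tx": 39, "ty": 0, "tz": -21, "spin": 0, "jaw": 0}, {"tx": 43.5, "ty": 0, "tz": -23, "spin": 0, "jaw": 0}, {"tx": 48, "ty": 0, "tz": -24, "spin": 0, "jaw": 0}])

```text
time_s: 10.35
position: [502.6, -48.1, 69.7]
ee_rot: [-1.543, 0.343, -0.344]
force: [0.1, 2.8, 6.4]
grip_width: 0.2
```

```bash
python3 - <<'E'
from g import *
st()
for n,o in(("top",(270,120)),("side",(240,165))):
    im=manip.grab_frame(n)["pixels"][:,:,::-1][o[1]:o[1]+140,o[0]:o[0]+190]; cv2.imwrite(f"pics/k_{n}.png",cv2.resize(im,None,fx=4,fy=4,interpolation=cv2.INTER_CUBIC))
E
```

```text
t 10.35 pos [502.6 -48.1  69.7] ramp [-64.5 -27.   69.7] F [0.12 2.75 6.42] w 0.2 yawerr -0.0
```

View pics/k_side.png

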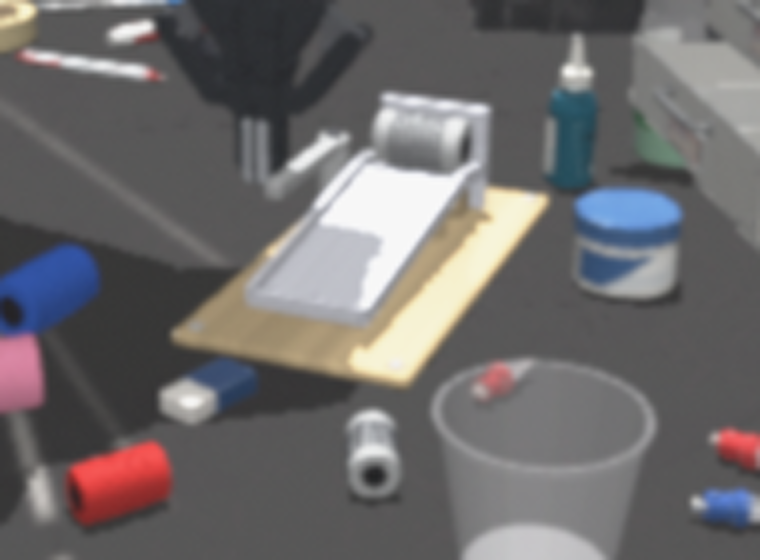

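View pics/k_top.png

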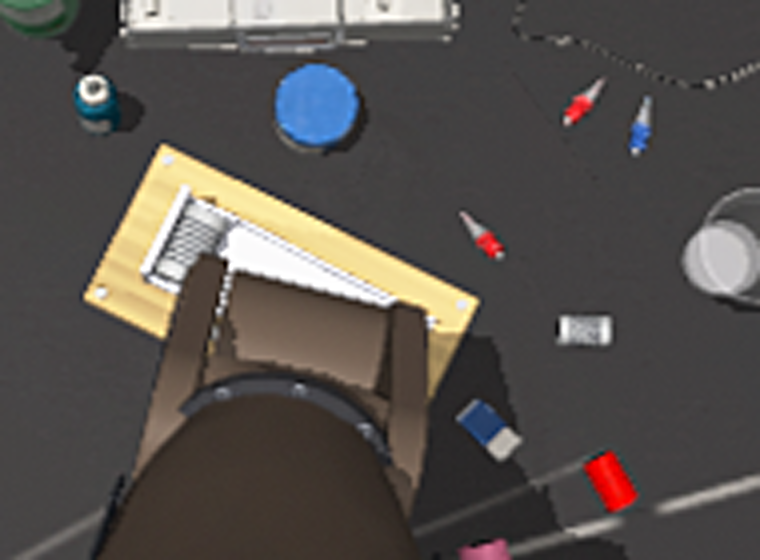

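Request:
send_rows(targets=[{"tx": 0, "ty": 0, "tz": 0, "spin": 0, "jaw": 0}])

```text
time_s: 10.55
position: [502.7, -48.1, 69.7]
ee_rot: [-1.544, 0.343, -0.344]
force: [0.1, 0.2, 5.8]
grip_width: 0.1
```

```bash
python3 - <<'E'
from g import *
s=st()[0]; print(s["moment"],s["joint_vel"].round(3))
E
```

```text
t 10.55 pos [502.7 -48.1  69.7] ramp [-64.5 -27.   69.7] F [0.08 0.19 5.83] w 0.1 yawerr -0.0
[ 0.08318912 -0.17407367  0.00708259] [ 0.002 -0.002  0.003 -0.     0.    -0.   ]
```

```bash
python3 - <<'E'
from g import *
im=manip.grab_frame("side")["pixels"][:,:,::-1][140:230,270:390]
cv2.imwrite("pics/l.png",cv2.resize(im,None,fx=6.5,fy=6.5,interpolation=cv2.INTER_CUBIC))
z=np.load("cams.npz"); s={k:z["s"+k] for k in("fx","fy","cx","cy","T")}
for P in [(-64.5-14,-38,52.7),(-64.5+14,-38,52.7),(-48,-48,59.5),(-48,36,59.5)]: print(P,((proj(s,r2w(p,P))[0]-[269.5,139.5])*6.5).round())
E
```

```text
(-78.5, -38, 52.7) [179. 458.]
(-50.5, -38, 52.7) [252. 469.]
(-48, -48, 59.5) [246. 461.]
(-48, 36, 59.5) [342. 386.]
```

View pics/l.png

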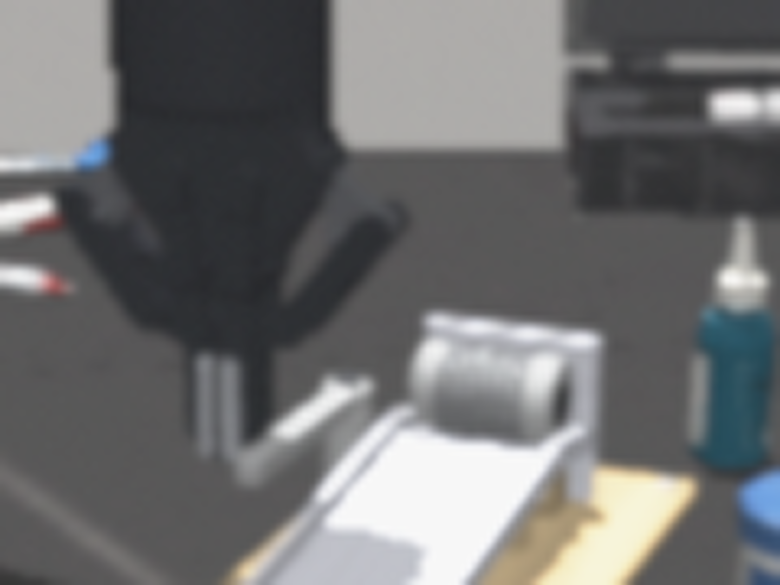

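Request:
send_rows(targets=[{"tx": -6, "ty": 0, "tz": 0, "spin": 0, "jaw": 0}, {"tx": -12, "ty": 0, "tz": 0, "spin": 0, "jaw": 0}, {"tx": -14, "ty": 0, "tz": 0, "spin": 0, "jaw": 0}, {"tx": -14, "ty": 0, "tz": 0, "spin": 0, "jaw": 0}])

```text
time_s: 11.0
position: [489.6, -41.8, 69.6]
ee_rot: [-1.543, 0.343, -0.344]
force: [2.0, 1.4, 5.0]
grip_width: 0.1
```

```bash
python3 - <<'E'
from g import *
st()
im=manip.grab_frame("side")["pixels"][:,:,::-1][140:230,270:390]
cv2.imwrite("pics/m.png",cv2.resize(im,None,fx=6.5,fy=6.5,interpolation=cv2.INTER_CUBIC))
E
```

```text
t 11.0 pos [489.6 -41.8  69.6] ramp [-78.9 -26.8  69.6] F [1.96 1.42 5.05] w 0.1 yawerr 0.0
```

View pics/m.png

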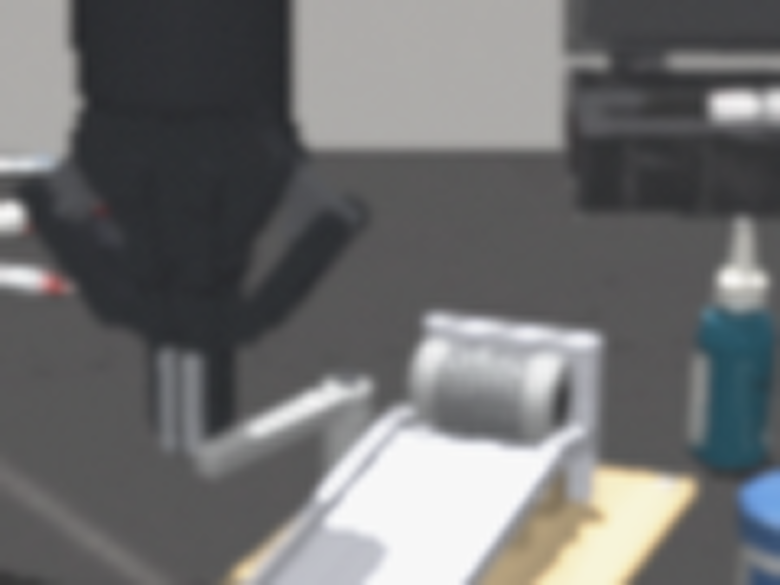

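Request:
send_rows(targets=[{"tx": 0, "ty": -8, "tz": 0, "spin": 0, "jaw": 0}, {"tx": -5, "ty": -10, "tz": 0, "spin": 0, "jaw": 0}, {"tx": -18, "ty": -10, "tz": 0, "spin": 0, "jaw": 0}, {"tx": -28, "ty": -10, "tz": 5, "spin": 0, "jaw": 0}, {"tx": -28, "ty": -2, "tz": 5, "spin": 0, "jaw": 0}, {"tx": -28, "ty": 7, "tz": 5, "spin": 0, "jaw": 0}, {"tx": -28, "ty": 7, "tz": 5, "spin": 0, "jaw": 0}])

```text
time_s: 11.75
position: [466.0, -25.3, 61.1]
ee_rot: [-1.544, 0.345, -0.342]
force: [0.2, -0.1, -0.2]
grip_width: 0.1
```

```bash
python3 - <<'E'
from g import *
st()
im=manip.grab_frame("side")["pixels"][:,:,::-1][140:230,270:390]
cv2.imwrite("pics/n.png",cv2.resize(im,None,fx=6.5,fy=6.5,interpolation=cv2.INTER_CUBIC))
z=np.load("cams.npz"); s={k:z["s"+k] for k in("fx","fy","cx","cy","T")}
for q in (1.6,1.7,1.8,1.9,2.,2.1): print(q,((proj(s,r2w(p,[-48+84*np.cos(q),36-84*np.sin(q),54.5]))[0]-[269.5,139.5])*6.5).round())
E
```

```text
t 11.75 pos [466.  -25.3  61.1] ramp [-107.3  -21.9   61.1] F [ 0.18 -0.08 -0.16] w 0.1 yawerr 0.0
1.6 [240. 474.]
1.7 [219. 470.]
1.8 [199. 465.]
1.9 [181. 460.]
2.0 [165. 454.]
2.1 [150. 447.]
```

View pics/n.png

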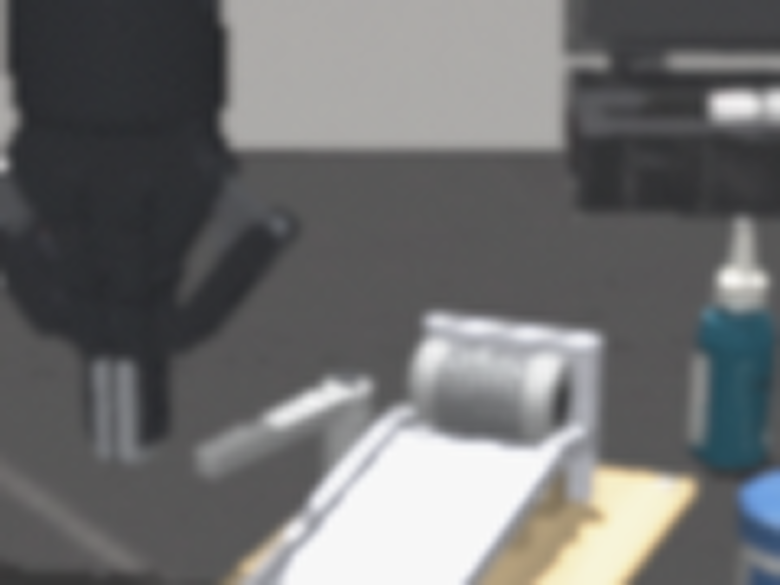

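```bash
python3 - <<'E'
from g import *
piv=np.array([-47,35.5]);r=60
def c(q,gap=0):
    u=np.array([np.cos(q),-np.sin(q)]);n=np.array([np.sin(q),np.cos(q)])
    return piv+r*u-n*(5+gap+17*abs(n[0])+11*abs(n[1]))
for q,g in[(1.8,0)]+[(a,0) for a in np.arange(1.65,0.04,-.15)]+[(.1,0),(.05,0),(0,0)]: print(round(q,2),c(q,g).round(1),(c(q,g)-[-107,-22]).round(1))
E
```

```text
1.8 [-84.1 -17.5] [22.9  4.5]
1.65 [-74.5 -22.5] [32.5 -0.5]
1.5 [-65.4 -26. ] [41.6 -4. ]
1.35 [-57.3 -28.3] [49.7 -6.3]
1.2 [-48.4 -29.4] [58.6 -7.4]
1.05 [-39.  -29.1] [68.  -7.1]
0.9 [-29.4 -27.1] [77.6 -5.1]
0.75 [-19.9 -23.4] [87.1 -1.4]
0.6 [-10.8 -17.9] [96.2  4.1]
0.45 [ -2.7 -10.7] [104.3  11.3]
0.3 [ 4.3 -1.8] [111.3  20.2]
0.15 [9.6 8.3] [116.6  30.3]
0.1 [10.9 12. ] [117.9  34. ]
0.05 [12.1 15.7] [119.1  37.7]
0 [13.  19.5] [120.   41.5]
```

Request:
send_rows(targets=[{"tx": 8, "ty": 0, "tz": 1, "spin": 0, "jaw": 0}, {"tx": 16, "ty": 0, "tz": 2, "spin": 0, "jaw": 0}, {"tx": 22, "ty": 0, "tz": 2, "spin": 0, "jaw": 0}, {"tx": 27, "ty": 0, "tz": 1, "spin": 0, "jaw": 0}, {"tx": 32, "ty": 0, "tz": -1, "spin": 0, "jaw": 0}, {"tx": 37, "ty": 0, "tz": -2, "spin": 0, "jaw": 0}, {"tx": 42, "ty": 0, "tz": -4, "spin": 0, "jaw": 0}, {"tx": 46, "ty": 0, "tz": -5, "spin": 0, "jaw": 0}, {"tx": 50, "ty": 0, "tz": -6, "spin": 0, "jaw": 0}, {"tx": 54, "ty": 0, "tz": -7, "spin": 0, "jaw": 0}])

```text
time_s: 12.8
position: [512.4, -54.8, 62.5]
ee_rot: [-1.543, 0.344, -0.343]
force: [-0.5, 1.2, -0.1]
grip_width: 0.1
```

```bash
python3 - <<'E'
from g import *
st()
im=manip.grab_frame("side")["pixels"][:,:,::-1][140:230,270:390]
cv2.imwrite("pics/o.png",cv2.resize(im,None,fx=6.5,fy=6.5,interpolation=cv2.INTER_CUBIC))
E
```

```text
t 12.8 pos [512.4 -54.8  62.5] ramp [-52.8 -29.   62.5] F [-0.54  1.15 -0.14] w 0.1 yawerr -0.0
```

View pics/o.png

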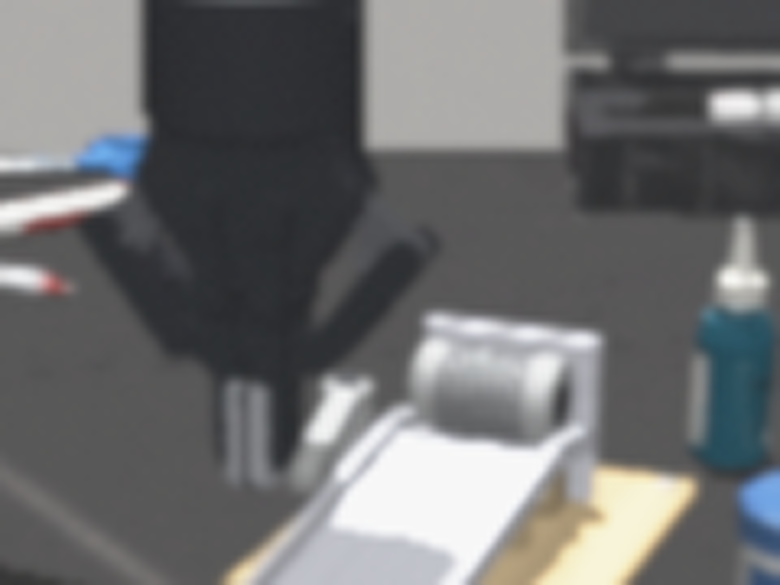

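Request:
send_rows(targets=[{"tx": 4.5, "ty": 0, "tz": 0, "spin": 0, "jaw": 0}, {"tx": 9, "ty": 0, "tz": 0, "spin": 0, "jaw": 0}, {"tx": 14, "ty": 0, "tz": 0, "spin": 0, "jaw": 0}, {"tx": 19, "ty": 0, "tz": 1, "spin": 0, "jaw": 0}, {"tx": 23.5, "ty": 0, "tz": 2, "spin": 0, "jaw": 0}, {"tx": 28, "ty": 0, "tz": 3.5, "spin": 0, "jaw": 0}, {"tx": 33, "ty": 0, "tz": 5.5, "spin": 0, "jaw": 0}, {"tx": 38, "ty": 0, "tz": 8, "spin": 0, "jaw": 0}, {"tx": 42, "ty": 0, "tz": 11, "spin": 0, "jaw": 0}, {"tx": 46, "ty": 0, "tz": 14.5, "spin": 0, "jaw": 0}])

```text
time_s: 13.85
position: [560.4, -60.9, 62.5]
ee_rot: [-1.543, 0.343, -0.344]
force: [-0.6, -0.3, -0.0]
grip_width: 0.0
```

```bash
python3 - <<'E'
from g import *
st()
im=manip.grab_frame("side")["pixels"][:,:,::-1][140:230,270:390]
cv2.imwrite("pics/q.png",cv2.resize(im,None,fx=6.5,fy=6.5,interpolation=cv2.INTER_CUBIC))
E
```

```text
t 13.85 pos [560.4 -60.9  62.5] ramp [ -6.7 -14.1  62.5] F [-0.62 -0.31 -0.03] w 0.0 yawerr 0.0
```

View pics/q.png

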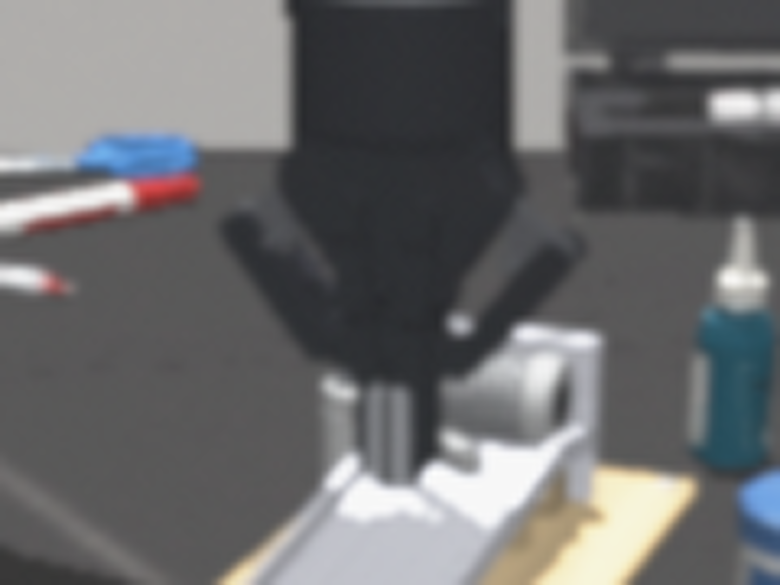

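Request:
send_rows(targets=[{"tx": 4, "ty": 0, "tz": 3.5, "spin": 0, "jaw": 0}, {"tx": 7.5, "ty": 0, "tz": 8, "spin": 0, "jaw": 0}, {"tx": 11, "ty": 0, "tz": 12.5, "spin": 0, "jaw": 0}, {"tx": 13, "ty": 0, "tz": 16, "spin": 0, "jaw": 0}, {"tx": 15, "ty": 0, "tz": 19.5, "spin": 0, "jaw": 0}, {"tx": 16.5, "ty": 0, "tz": 23, "spin": 0, "jaw": 0}, {"tx": 17.5, "ty": 0, "tz": 26, "spin": 0, "jaw": 0}, {"tx": 18, "ty": 0, "tz": 28, "spin": 0, "jaw": 0}, {"tx": 18, "ty": 0, "tz": 28, "spin": 0, "jaw": 0}])

```text
time_s: 14.8
position: [588.4, -43.1, 62.5]
ee_rot: [-1.543, 0.343, -0.344]
force: [0.0, -0.1, -0.3]
grip_width: 0.2
```

```bash
python3 - <<'E'
from g import *
st()
im=manip.grab_frame("side")["pixels"][:,:,::-1][140:230,270:390]
cv2.imwrite("pics/r.png",cv2.resize(im,None,fx=6.5,fy=6.5,interpolation=cv2.INTER_CUBIC))
z=np.load("cams.npz"); s={k:z["s"+k] for k in("fx","fy","cx","cy","T")}
for q in (0,.1,.2,.3): print(q,((proj(s,r2w(p,[-48+84*np.cos(q),36-84*np.sin(q),54.5]))[0]-[269.5,139.5])*6.5).round())
E
```

```text
t 14.8 pos [588.4 -43.1  62.5] ramp [11.  13.9 62.5] F [ 0.05 -0.12 -0.34] w 0.2 yawerr 0.0
0 [559. 428.]
0.1 [550. 436.]
0.2 [539. 443.]
0.3 [526. 450.]
```

View pics/r.png

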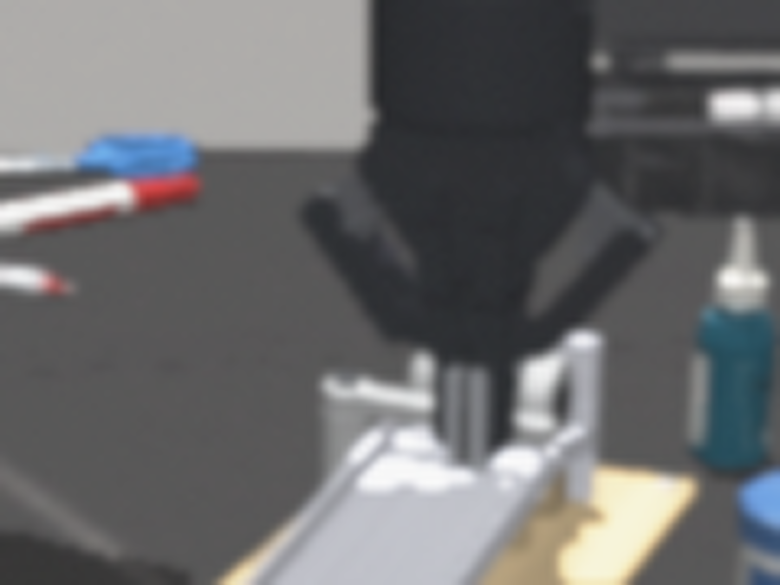

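Request:
send_rows(targets=[{"tx": 0.5, "ty": 0, "tz": 1, "spin": 0, "jaw": 0}, {"tx": 0.5, "ty": 0, "tz": 2, "spin": 0, "jaw": 0}, {"tx": 0.5, "ty": 0, "tz": 3, "spin": 0, "jaw": 0}, {"tx": 0.5, "ty": 0, "tz": 3, "spin": 0, "jaw": 0}])

```text
time_s: 15.25
position: [590.0, -40.7, 62.5]
ee_rot: [-1.543, 0.343, -0.344]
force: [0.7, 0.5, -0.1]
grip_width: 0.0
```

Request:
send_rows(targets=[{"tx": 0, "ty": 0, "tz": 1, "spin": 0, "jaw": 0}, {"tx": 0, "ty": 0, "tz": 1, "spin": 0, "jaw": 0}])

```text
time_s: 15.45
position: [590.4, -39.8, 62.5]
ee_rot: [-1.543, 0.343, -0.344]
force: [1.0, 0.0, -0.2]
grip_width: 0.0
```

```bash
python3 - <<'E'
from g import *
st()
im=manip.grab_frame("side")["pixels"][:,:,::-1][140:230,270:390]
cv2.imwrite("pics/u.png",cv2.resize(im,None,fx=6.5,fy=6.5,interpolation=cv2.INTER_CUBIC))
E
```

```text
t 15.45 pos [590.4 -39.8  62.5] ramp [11.5 17.7 62.5] F [ 0.97  0.04 -0.19] w 0.0 yawerr 0.0
```

View pics/u.png

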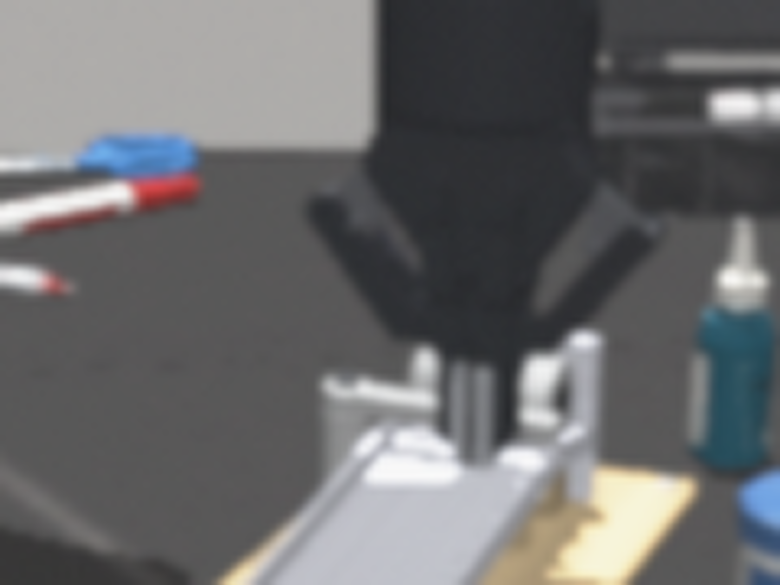

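Request:
send_rows(targets=[{"tx": 0, "ty": 0, "tz": 1, "spin": 0, "jaw": 0}, {"tx": 0, "ty": 0, "tz": 1, "spin": 0, "jaw": 0}])

```text
time_s: 15.7
position: [590.8, -38.9, 62.5]
ee_rot: [-1.543, 0.343, -0.344]
force: [-0.2, -0.6, -0.7]
grip_width: -0.2
```

Request:
send_rows(targets=[{"tx": 0, "ty": 0, "tz": 1, "spin": 0, "jaw": 0}, {"tx": 0, "ty": 0, "tz": 1, "spin": 0, "jaw": 0}])

```text
time_s: 15.9
position: [591.2, -38.0, 62.5]
ee_rot: [-1.543, 0.343, -0.343]
force: [-0.6, -0.1, 0.6]
grip_width: 0.0
```

Request:
send_rows(targets=[{"tx": 0, "ty": 0, "tz": 1, "spin": 0, "jaw": 0}, {"tx": 0, "ty": 0, "tz": 1, "spin": 0, "jaw": 0}])

```text
time_s: 16.1
position: [591.7, -37.1, 62.5]
ee_rot: [-1.543, 0.343, -0.344]
force: [-0.4, -0.4, -0.0]
grip_width: 0.2
```

Request:
send_rows(targets=[{"tx": 0, "ty": 0, "tz": 1, "spin": 0, "jaw": 0}, {"tx": 0, "ty": 0, "tz": 1, "spin": 0, "jaw": 0}])

```text
time_s: 16.3
position: [592.0, -36.4, 62.5]
ee_rot: [-1.544, 0.344, -0.343]
force: [-0.6, -3.1, 0.2]
grip_width: 0.1
```

Request:
send_rows(targets=[{"tx": 0, "ty": 0, "tz": -6, "spin": 0, "jaw": 0}, {"tx": 0, "ty": 0, "tz": -15, "spin": 0, "jaw": 0}, {"tx": 0, "ty": -20, "tz": -30, "spin": 0, "jaw": 0}, {"tx": 0, "ty": -60, "tz": -50, "spin": 0, "jaw": 0}, {"tx": -30, "ty": -85, "tz": -80, "spin": 0, "jaw": 0}, {"tx": -70, "ty": -85, "tz": -110, "spin": 0, "jaw": 0}, {"tx": -110, "ty": -85, "tz": -130, "spin": 0, "jaw": 0}, {"tx": -140, "ty": -85, "tz": -150, "spin": 0, "jaw": 0}, {"tx": -140, "ty": -85, "tz": -150, "spin": 0, "jaw": 0}, {"tx": -140, "ty": -85, "tz": -150, "spin": 0, "jaw": 0}])

```text
time_s: 17.3
position: [401.6, -113.4, 147.9]
ee_rot: [-1.543, 0.344, -0.346]
force: [0.2, -0.2, -0.1]
grip_width: 0.2
```

```bash
python3 - <<'E'
from g import *
st()
for n,o in(("top",(270,120)),("side",(240,165))):
    im=manip.grab_frame(n)["pixels"][:,:,::-1][o[1]:o[1]+140,o[0]:o[0]+190]; cv2.imwrite(f"pics/z_{n}.png",cv2.resize(im,None,fx=4,fy=4,interpolation=cv2.INTER_CUBIC))
E
```

```text
t 17.3 pos [ 401.6 -113.4  147.9] ramp [-128.3 -128.9  147.9] F [ 0.17 -0.17 -0.11] w 0.2 yawerr -0.001
```

View pics/z_side.png

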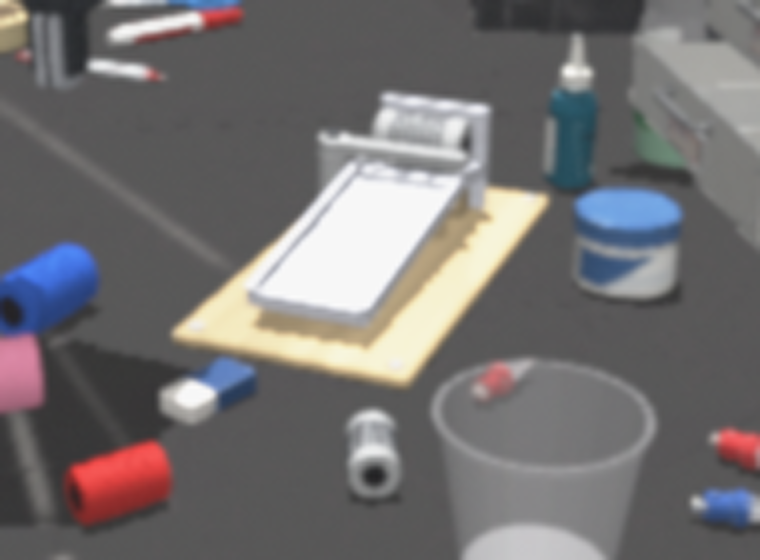

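View pics/z_top.png

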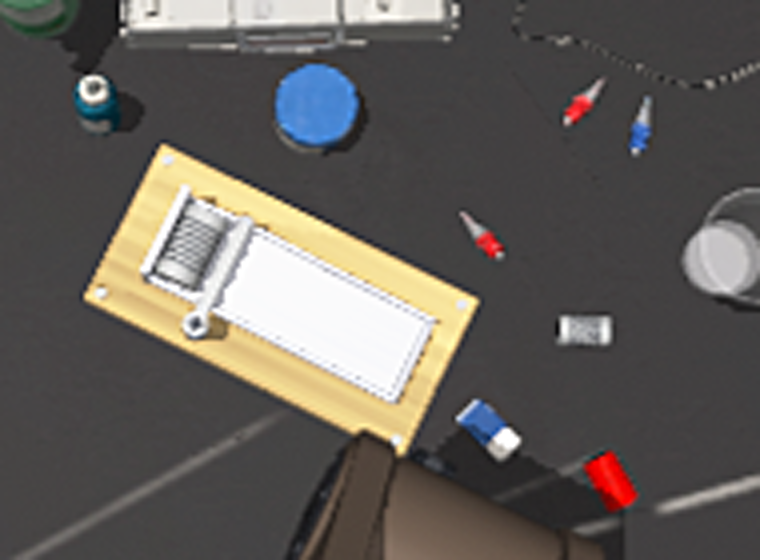

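```bash
python3 -c "
from cell import manip
print(manip.close_job())"
```

```text
the job is handed in; nothing more can be done
None
```

The sleeve is home against the stop plate and the keeper bar is shut behind it. I handed the job in at about 17 s; no verdict was reported.

- **Sleeve:** I pushed it up the gutter and over the crest with the fingers slightly open. It rolled to the plate by itself and stayed when the fingers backed off. It was still there in the last pictures from both cameras.
- **Keeper:** I swung it across with the closed fingers. At the end the pushing force rose to about 3 N, which I took as the hard end stop. In the last top picture the bar is about 0.05 rad off parallel to the plate; the limit is 0.15 rad.
- **Setback:** on the first try the finger backs rode on top of the bar with about 6 N. Backing off dragged the bar part of the way open again. I then lifted clear, lowered 8 mm and pushed again without trouble.
- **Camera disagreement:** the two cameras placed the ramp about 5 to 7 mm apart. I used a pose between them and corrected it by eye against the fingers.
- **Last checks:** the tub, bottle, eraser and cartridge show no visible shift in the last pictures, and the arm was clear with about 0 N on the wrist.

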